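Set and lock the depth-stop turret on the joinery bench

TASK

Push the turret round by its protruding fins until the tallest of its six brass stops stands squarely under the tip of the depth rod; then push the brake slide's upright plate all the way in, so that its shoe meets the turret disc, without turning the turret off its setting. It is all done by pushing with the fingertips: nothing is to be picked up, and everything lying about on the bench is left where it is. Finish with the hand clear.

Things in the scene. Friction and masses are not known exactly. Their poses are not given: they have to be found in the camera images.
- stop_base: Grey fixed base of the depth-stop turret, 10 mm thick: round foot of radius 78 mm with a tongue to the column (+x) and one 70 mm wide to the brake (-y, ends 165 mm from the axis). Origin on the turret's upright axis, at bench height, z up. +x points to the depth rod, -y to the brake slide; the -x and +y sides are free of fixed parts. Its place and yaw vary.
- column_top (a point): Centre of the top of the base's steel column: radius 9 mm, 112 mm from the turret axis along +x of stop_base, 96 mm above the bench. It carries the depth rod on a level arm 14 mm wide, 32 to 121 mm from the axis, 76 to 90 mm above the bench
- turret (a joint): Turret angle about the upright axis, rad, growing counter-clockwise seen from above; at 0 and every full turn the tallest stop is under the rod. Turns both ways (limits +-12 rad), no clicks; friction about 0.15 N m (2 N at a fin), stays where it is left. Aluminium disc: radius 58 mm, top 28 mm above the bench, with six stops and six fins, one of each every 60 degrees
- tall_fin (a point): Top outer end of the fin next to the tallest stop, 82 mm from the axis, 50 mm above the bench. The six fins are the tabs to push: radial upright plates, one at the same angle as each stop, 8 mm thick, from 52 to 82 mm from the axis and 26 to 50 mm above the bench. About 67 mm is free between two of them at 72 mm from the axis. They pass under the rod's arm and over the brake shoe
- tall_stop (a point): Centre of the top of the tallest brass stop, 68 mm above the bench; turns with the turret. The stops are posts of radius 7 mm, 42 mm from the axis; the tallest stands 40 mm above the disc, the others 10 to 26 mm
- rod_tip (a point): Centre of the lower end of the depth rod (steel, radius 5 mm), 72 mm above the bench, 42 mm from the turret axis; fixed to stop_base.
- brake (a joint): Travel of the brake slide, m: 0 fully out, 0.022 fully in (end stop, shoe against the disc rim). It moves along +y of stop_base, towards the turret axis; friction about 2 N, no spring, stays where it is left. It starts 0 to 4 mm in.
- brake_plate (a point): Middle of the upper edge of the outer face (the face to push, looking away from the turret) of the brake slide's upright steel plate: 40 mm wide along x of stop_base, 8 mm thick, its top 56 mm above the bench. Fully out the outer face is 118 mm from the turret axis, fully in 96 mm. Outside it there is only the 10 mm thick base, then the bench.
- offcut: Loose pine block 90 x 45 x 22 mm lying near the turret; leave alone. Origin under its centre.
- screw_jar: Loose closed jar, 56 mm wide, 60 mm high, standing near the turret; leave alone. Origin under its centre.
- spanner: Loose steel spanner 150 mm long lying near the brake; leave alone. Origin at its middle.
- frame: Loose half-made pine frame 220 x 170 x 40 mm at the left; leave alone. Origin under its centre.
- glue: Loose glue bottle 60 mm wide, 160 mm high at the left; leave alone. Origin under its centre.
- drill: Loose cordless drill standing on its battery, 180 mm high, at the right; leave alone. Origin under its battery.
- clamp: Loose bar clamp 240 mm long, 24 mm high, lying at the right; leave alone. Origin near its middle, at bench height.

How it is judged (in metres and radians):
On the way, in this order (a step that is already met when the one before it is completed fails the run):
1. the tallest stop stands under the depth rod (within 5 mm) and rests there, the brake still out (horizontal distance between tall_stop and rod_tip below 0.005 m and velocity of joint turret between -0.05 and 0.05 rad/s and value of joint brake below 0.012 m), for 0.3 s.
2. the brake slide is pushed fully in (value of joint brake above 0.019 m and horizontal distance between tall_stop and rod_tip below 0.005 m), for 0.2 s.
At the end, for the whole second after the job is handed in: The tallest stop's centre is within 5 mm (horizontally) of the depth rod's centre, the turret is at rest, and the brake slide is in to within 3 mm of its end (more than 19 of 22 mm) (all of step 2 and velocity of joint turret between -0.05 and 0.05 rad/s); the robot touches nothing.
It fails at once if the brake is pushed in while the tallest stop is not under the rod (value of joint brake above 0.014 m and horizontal distance between tall_stop and rod_tip above 0.008 m).
It fails at once if a bystander (wood offcut, screw jar, spanner, wooden frame, glue bottle, cordless drill, bar clamp) is lifted, carried or shifted by more than 25 mm (distance of any of offcut, screw_jar, spanner, frame, glue, drill, clamp from where it was at the start of the episode above 0.025 m).
It also fails if it takes over 69 s, if anything falls off the work surface, if the arm or the gripper's body presses on something with over 40 N, if the wrist force passes 120 N, or if a joint passes its speed limit or range.

ROBOT

A 7-joint arm with a two-finger parallel gripper is mounted at the origin on the work surface. World frame = base frame: x ahead of the robot, y to its left, z up, the work surface at z = 0. Lengths are in m, angles in degrees, forces in N, time in s.
With the tool pointing down it reaches from about 0.425 to 0.875 m from the base axis. Payload 4.7 kg.
Tool frame: the origin (TCP) lies between the finger pads; the fingertips stand 25 mm ahead of it and the grasp point (between the pads) lies 6 mm ahead of it (env.tip_reach is the distance from the TCP to the fingertips, in m); z points along the fingers, y is the direction in which the jaws open and shut (so a half turn about z gives the same grasp; the last joint's range is limited). The gripper opens to 87 mm and grips with 3 to 60 N. Pads are 19 mm wide; open, the fingers measure 117 mm over their backs; the gripper's body (75 mm by 190 mm) begins 51 mm behind the grasp point.
Start: joints at [64.693, 18.392, -4.016, 83.108, 1.295, 78.541, -3.26], TCP at [0.286, -0.584, 0.219] pointing down, gripper open.
Joint ranges: [-163.93, 163.93], [-17.29, 119.83], [-79.2, 71.16], [3.27, 140.29], [-89.18, 269.18], [5.43, 117.66], [-154.24, 154.24]. Speed limits (degrees/s): [147.25, 147.25, 180, 180, 180, 180, 180].

INTERFACE

Orientations are given as [roll, pitch, yaw] about the fixed x, y, z axes, in that order (R = Rz(yaw) Ry(pitch) Rx(roll)).
In Python, from cell import env, viewer, job gives the robot as it stands.
- The arm moves only by the tool move_arm, never from a script. Its argument "steps" is a list of rows, each a list of 7 numbers: the finger opening in cm, from 0 to 8.7, then the shift along the tool's x, y, z in cm, then the turn, a rotation vector about the tool's x, y, z in rad. In form: [[fingers, tx, ty, tz, wx, wy, wz], ...]. A call has 1 to 5 rows; each row shifts and turns the commanded pose from where the row before left it, along the tool's axes as they then stand; what a row does not reach is not made up. A row lasts 1/12 s, in which the tool goes at most 41.7 mm and 7.16 degrees, less where a joint would pass 70% of its speed; a pose out of reach is approached as far as the arm can. A call is refused whole if a number of a shift passes 4.17 or a number of a turn 0.125, either way. A call with a gripper value outside its range is refused whole. The fingers move at their own pace and stop on an object; "force" is the grip in N (left out, the last holds). Time passes only in rows, so rows that do not move let the fingers close. It gives the time, the measured TCP pose, the force and the opening at its end, in the units of the state.
- env.get_obs(): the state, without advancing time (a new reading comes with each control period).
- viewer.read_camera(name): name is "scene" or "side" or "wrist"; returns a dict with "img" (480x640x3 uint8, red, green, blue), "vfov" (degrees; the focal length in pixels is half the picture's height over the tangent of half this angle, whatever the lens; pixels are square), "cx", "cy" (the principal point, pixels), "k1" (the pictures are not rectified: a ray, as slopes to the right and down, at radius r is drawn at 1 + k1 r^2 times it, then the intrinsics apply), "extrinsics" (4x4, takes a point from world to camera coordinates); the wrist camera has in their place "mount" (4x4, takes a point from camera to tool coordinates, whose origin is the TCP and whose axes are the flange's). Camera axes: x right, y down, z forward; pixel columns grow to the right and rows downward; lengths in m; the calibration is good to about 2 mm. A picture is of the moment at which its call begins: read the wrist's pose just before it. There is no depth.
- job.sign_off(): hands the job in, once; it reports no verdict.
The state is a dict: "time_s": time; "qpos": joint angles; "joint_velocities": joint speeds; "effort": joint torques, N m; "tool_pos": TCP position; "tool_rot": TCP orientation; "force": force on the tool from outside, world axes, zero at the start; "wrist_torque": the same for the moment, N m; "grip_width": finger opening in m.
Only numpy, scipy, OpenCV 4.12 (cv2) and the standard library are available. Lean on these libraries where they do the work, as an engineer would, in place of code of your own. Each camera call takes 0.05 s, during which the arm holds its last target.

## Working session

There is one attempt and no reset: what is moved stays moved. The work goes in short steps, Python scripts to look and compute and a tool call to move; the robot and the scene stay as the last step left them, time stands still between calls to the robot, and variables do not carry over. Pictures are saved under pics/ and viewed, and the job is handed in when it is done.

Besides the shell and the picture viewer there is one more tool, called after "Call:" as a command line: name --pt "numbers of a row" for each row, then --argument value for the rest. move_arm: Moves the arm, as the interface text tells. Its arguments: {"type":"object","properties":{"steps":{"type":"array"},"force":{"type":"number"}},"required":["steps"]}

```bash
ls; mkdir -p pics; python3 - <<'E'
from cell import env, viewer, job
import cv2
o=env.get_obs(); print({k:o[k] for k in('time_s','tool_pos','tool_rot','force','grip_width')}, env.tip_reach)
for n in("scene","side","wrist"):
    c=viewer.read_camera(n); cv2.imwrite(f"pics/{n}0.png",c["img"][:,:,::-1])
    print(n,{k:v for k,v in c.items() if k!='img'})
E
```

```text
pics
{'time_s': 0.0, 'tool_pos': array([ 0.28585276, -0.58316734,  0.2175726 ]), 'tool_rot': array([-1.79893571e+02,  4.90731679e-03,  2.61170095e+01]), 'force': array([0.59610471, 0.81987062, 0.21260741]), 'grip_width': 0.08728067235765537} 0.025
scene {'vfov': 49.44844136101641, 'cx': 312.77954810457635, 'cy': 241.53117348801206, 'k1': 0.041607264371382374, 'extrinsics': array([[ 0.68239972,  0.73096659,  0.00429582, -0.39469358],
       [ 0.48621313, -0.44950424, -0.74936155, -0.20069299],
       [-0.54582727,  0.5134528 , -0.66214713,  1.73561319],
       [ 0.        ,  0.        ,  0.        ,  1.        ]])}
side {'vfov': 51.69949678120144, 'cx': 310.7946294918702, 'cy': 237.0003909311604, 'k1': 0.04022412340199768, 'extrinsics': array([[-0.91935293, -0.39300531, -0.01835792,  0.51740187],
       [-0.27065518,  0.66562742, -0.69547532,  0.19075712],
       [ 0.28554503, -0.63441861, -0.71831544,  1.45669564],
       [ 0.        ,  0.        ,  0.        ,  1.        ]])}
wrist {'vfov': 62.73508158836157, 'cx': 316.9551489342799, 'cy': 239.15880266297586, 'k1': 0.024498144917472927, 'mount': array([[-1.88102738e-04, -9.64240811e-01, -2.65027590e-01,
         7.28400347e-02],
       [ 9.99999702e-01, -3.79968968e-04,  6.72680544e-04,
        -4.85433281e-04],
       [-7.49328293e-04, -2.65027385e-01,  9.64240594e-01,
        -1.65777910e-01],
       [ 0.00000000e+00,  0.00000000e+00,  0.00000000e+00,
         1.00000000e+00]])}
```

View pics/scene0.png

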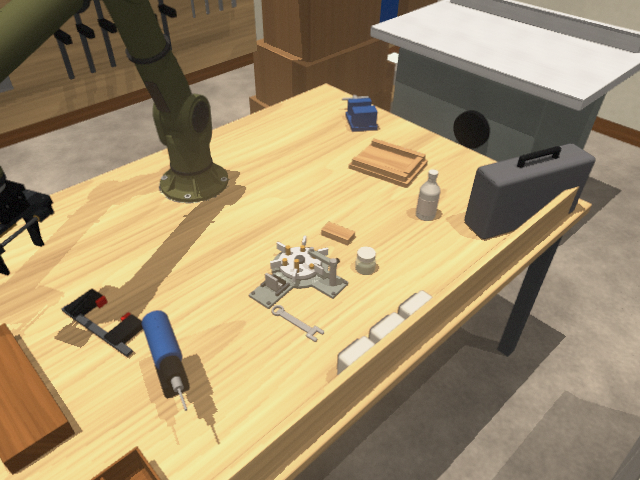

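View pics/side0.png

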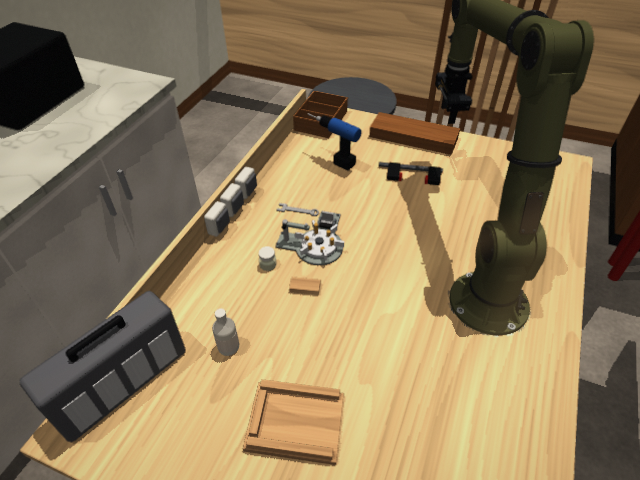

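View pics/wrist0.png

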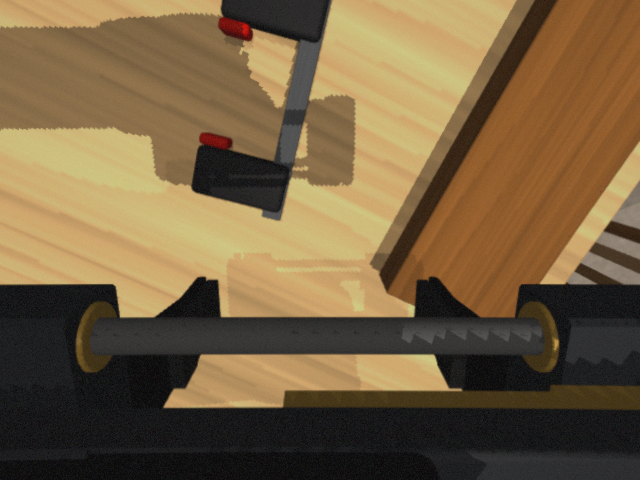

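The scene camera shows the turret near pixel (300,262), the brake to its lower left, the column to its right, and the spanner, jar and offcut around it. I'll zoom in on both fixed views.

```bash
cat > h.py <<'E'
import numpy as np, cv2
from scipy.spatial.transform import Rotation as R
def K(c):
    f=240/np.tan(np.radians(c['vfov']/2)); return np.array([[f,0,c['cx']],[0,f,c['cy']],[0,0,1]])
def ext(c,obs=None):
    if 'extrinsics' in c: return np.array(c['extrinsics'])
    T=np.eye(4); T[:3,:3]=R.from_euler('xyz',obs['tool_rot'],degrees=True).as_matrix(); T[:3,3]=obs['tool_pos']
    return np.linalg.inv(T@c['mount'])
def proj(c,E,P):
    P=np.atleast_2d(np.asarray(P,float)); 
    return cv2.projectPoints(P,cv2.Rodrigues(E[:3,:3])[0],E[:3,3],K(c),np.array([c['k1'],0,0,0.]))[0][:,0]
def back(c,E,uv,z):
    n=cv2.undistortPoints(np.array([[uv]],float),K(c),np.array([c['k1'],0,0,0.]))[0,0]
    d=E[:3,:3].T@np.array([n[0],n[1],1]); o=-E[:3,:3].T@E[:3,3]
    return o+d*(z-o[2])/d[2]
E
python3 - <<'E'
from cell import env, viewer
import cv2
for n,(x,y,w,h) in {'scene':(235,215,160,120),'side':(250,190,120,90)}.items():
    im=viewer.read_camera(n)['img'][y:y+h,x:x+w,::-1]
    cv2.imwrite(f'pics/{n}1.png',cv2.resize(im,(800,600),interpolation=cv2.INTER_CUBIC))
E
```

```text
(no output)
```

View pics/scene1.png

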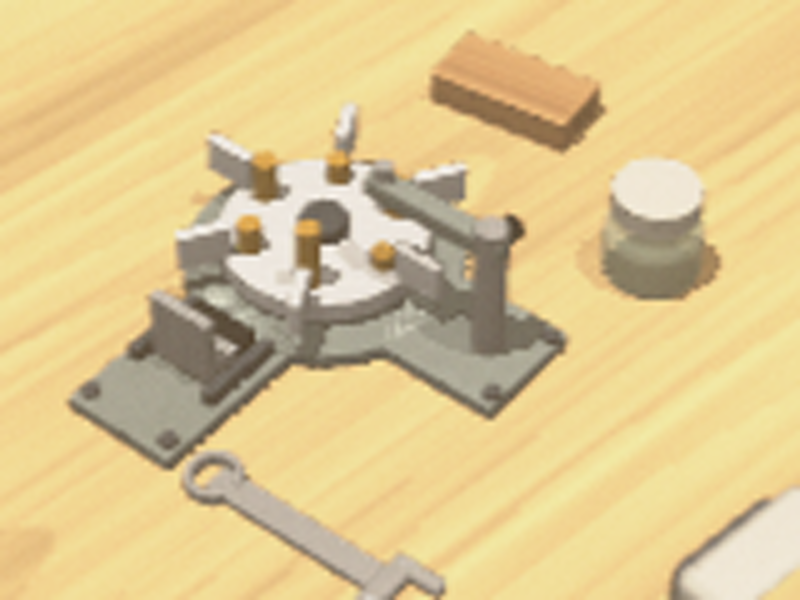

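View pics/side1.png

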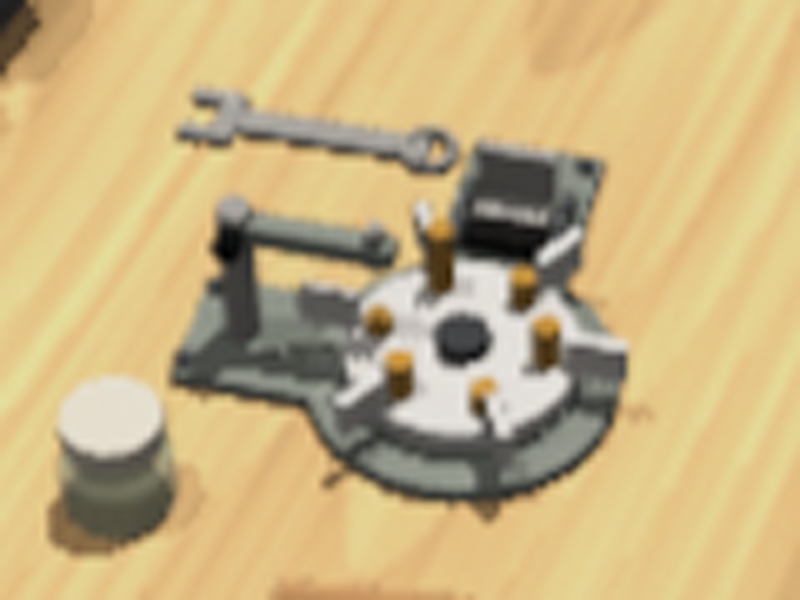

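```bash
cat > fit0.py <<'E'
from cell import env, viewer
from h import *
from scipy.optimize import least_squares
sc=viewer.read_camera('scene'); sd=viewer.read_camera('side')
def sz(u,v): return np.array([235+u/5,215+v/5])
def dz(u,v): return np.array([250+u/6.6667,190+v/6.6667])
# base-frame points
B=[(sc,sz(492,230),(.112,0,.096)),(sd,dz(233,207),(.112,0,.096)),
   (sc,sz(168,460),(.035,-.165,.010)),(sc,sz(72,401),(-.035,-.165,.010)),(sd,dz(603,160),(-.035,-.165,.010))]
T=[(sc,sz(308,226),'t'),(sd,dz(440,228),'t')]
def rz(a): return np.array([[np.cos(a),-np.sin(a),0],[np.sin(a),np.cos(a),0],[0,0,1]])
def world(p,P): return np.array([p[0],p[1],0])+rz(p[2])@np.array(P)
def tur(a,r,z): return (r*np.cos(a),r*np.sin(a),z)
def res(p):
    o=[]
    for c,uv,P in B: o+=list(proj(c,ext(c),world(p,P))[0]-uv)
    for c,uv,_ in T: o+=list(proj(c,ext(c),world(p,tur(p[3],.042,.068)))[0]-uv)
    return np.array(o)
if __name__=='__main__':
    g=back(sc,ext(sc),sz(310,240),.028); print(g, back(sd,ext(sd),dz(465,340),.028))
    best=min((least_squares(res,[g[0],g[1],a,t],x_scale=[.01,.01,.1,.1]) for a in np.arange(-3,3,1) for t in(-1,-2,1)),key=lambda r:r.cost)
    p=best.x; print(p[:2],np.degrees(p[2:]),best.cost); print(res(p).reshape(-1,2).round(1))
    for c,(x,y,w,h,k),n in((sc,(235,215,160,120,5),'scene'),(sd,(250,190,120,90,6.6667),'side')):
        im=cv2.resize(c['img'][y:y+h,x:x+w,::-1],(800,600),interpolation=cv2.INTER_CUBIC)
        pts=[(P,(255,0,0)) for P in [(.112,0,.096),(.042,0,.072),(.035,-.165,.01),(-.035,-.165,.01),(0,0,.028),(.02,-.118,.056),(-.02,-.118,.056),(0,-.118,.056)]]
        pts+=[((.078*np.cos(a),.078*np.sin(a),.010),(255,0,255)) for a in np.arange(0,6.28,.2)]
        pts+=[((.058*np.cos(a),.058*np.sin(a),.028),(255,255,0)) for a in np.arange(0,6.28,.2)]
        for i in range(6):
            a=p[3]+i*np.pi/3; pts+=[(tur(a,.082,.05),(0,255,0) if i else (0,0,255)),(tur(a,.052,.05),(0,255,0)if i else (0,0,255))]
        pts+=[(tur(p[3],.042,.068),(0,0,255))]
        for P,col in pts:
            u=(proj(c,ext(c),world(p,P))[0]-[x,y])*k; cv2.circle(im,(int(u[0]),int(u[1])),3,col,-1)
        cv2.imwrite(f'pics/{n}_fit.png',im)
E
python3 fit0.py
```

```text
[ 0.54753349 -0.02946297  0.028     ] [ 0.53876772 -0.01881982  0.028     ]
[ 0.54342147 -0.01698948] [  8.73419835 -62.30603155] 5.938484130538231
[[ 0.  -1.5]
 [-1.1 -0.7]
 [ 0.  -0.3]
 [-1.1 -1.3]
 [-1.1 -1.2]
 [-0.6 -0.4]
 [-1.  -0.9]]
```

View pics/scene_fit.png

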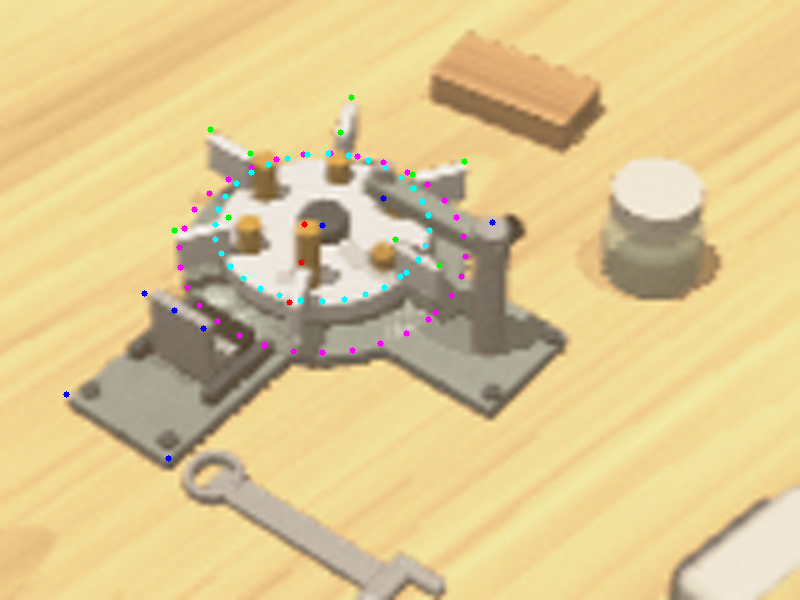

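View pics/side_fit.png

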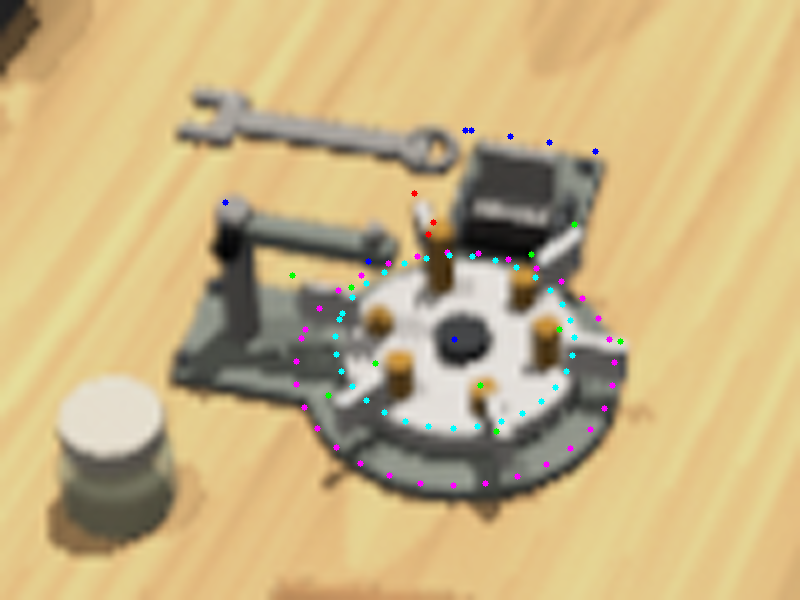

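```bash
python3 - <<'E'
from fit0 import *
for n,a,b,z in(('drill bat',(180,385),(345,160),.02),('drilltip',(183,405),(310,118),.16),('offcut',sz(515,80),(305,286),.022),('jar',sz(655,190),(267,253),.06),('ring',sz(215,475),dz(435,150),.004),('jaw',sz(410,585),dz(210,115),.004),('clamp',(100,322),(410,170),.015),('glue',(430,180),(221,315),.15)):
    print(n,back(sc,ext(sc),a,z)[:2].round(3),back(sd,ext(sd),b,z)[:2].round(3))
# fit with per-camera pixel offsets
def r2(q):
    o=[]; off={id(sc):q[4:6],id(sd):q[6:8]}
    for c,uv,P in B: o+=list(proj(c,ext(c),world(q,P))[0]+off[id(c)]-uv)
    for c,uv,_ in T: o+=list(proj(c,ext(c),world(q,tur(q[3],.042,.068)))[0]+off[id(c)]-uv)
    for u,P in((dz(462,338),(0,0,.03)),): o+=list(proj(sd,ext(sd),world(q,P))[0]+q[6:8]-u)
    o+=list(proj(sc,ext(sc),world(q,(0,0,.03)))[0]+q[4:6]-sz(324,220))
    return np.r_[o,q[4:]*.3]
s=least_squares(r2,[.543,-.017,.15,-1.08,0,0,0,0],x_scale=[.01,.01,.1,.1,1,1,1,1]); print(s.x[:2],np.degrees(s.x[2:4]),s.x[4:],s.cost); print(s.fun.round(1))
E
```

```text
drill bat [ 0.653 -0.461] [ 0.616 -0.461]
drilltip [ 0.786 -0.512] [ 0.767 -0.479]
offcut [0.524 0.151] [0.511 0.164]
jar [0.669 0.109] [0.658 0.118]
ring [ 0.623 -0.161] [ 0.615 -0.161]
jaw [ 0.74  -0.137] [ 0.736 -0.141]
clamp [ 0.368 -0.505] [ 0.37  -0.499]
glue [0.646 0.391] [0.627 0.422]
[ 0.54313275 -0.01798664] [  8.63134849 -61.63442421] [0.76918403 0.46203241 0.86163627 0.89408807] 2.125747789701105
[ 0.4 -0.8 -0.  -0.1  0.3  0.2 -0.8 -0.8  0.1 -0.5 -0.1  0.2 -0.1 -0.1
 -0.   0.6  0.   1.1  0.2  0.1  0.3  0.3]
```

Call:
move_arm --pt "0 2.8 -2.1 -1 0 0 0" --pt "0 2.8 -2.1 -1 0 0 0" --pt "0 2.8 -2.1 -1 0 0 0" --pt "0 2.8 -2.1 -1 0 0 0" --pt "0 2.8 -2.1 -1 0 0 0" --force 30

```text
time_s: 0.87
tool_pos: [0.3661, -0.4262, 0.2693]
tool_rot: [180.0, 0.0, 26.1]
force: [0.8, -0.4, 0.3]
grip_width: 0.0618
```

Call:
move_arm --pt "0 2.8 -2.1 0 0 0 0" --pt "0 2.8 -2.1 0 0 0 0" --pt "0 2.8 -2.1 0 0 0 0" --pt "0 2.8 -2.1 0 0 0 0" --pt "0 2.8 -2.1 0 0 0 0"

```text
time_s: 1.28
tool_pos: [0.4455, -0.2702, 0.269]
tool_rot: [179.9, -0.0, 26.1]
force: [1.3, -1.2, 0.6]
grip_width: 0.0282
```

Call:
move_arm --pt "0 2.8 -2.1 0 0 0 0" --pt "0 2.8 -2.1 0 0 0 0" --pt "0 2.8 -2.1 0 0 0 0" --pt "0 2.8 -2.1 0 0 0 0" --pt "0 0 0 0 0 0 -0.112"

```text
time_s: 1.7
tool_pos: [0.5118, -0.1381, 0.2692]
tool_rot: [-179.9, -0.3, 33.2]
force: [-0.6, 1.5, 0.3]
grip_width: 0.0017
```

Call:
move_arm --pt "0 0 0 0 0 0 -0.112" --pt "0 0 0 0 0 0 -0.112" --pt "0 0 0 0 0 0 -0.112" --pt "0 0 0 0 0 0 -0.112" --pt "0 0 0 0 0 0 -0.112"

```text
time_s: 2.12
tool_pos: [0.5087, -0.1471, 0.2688]
tool_rot: [180.0, 0.0, 64.9]
force: [-0.4, 0.1, -0.4]
grip_width: 0.0005
```

Call:
move_arm --pt "0 0 0 0 0 0 -0.112" --pt "0 0 0 0 0 0 -0.112" --pt "0 0 0 0 0 0 -0.112" --pt "0 0 0 0 0 0 -0.112" --pt "0 0 0 0 0 0 0"

```text
time_s: 2.53
tool_pos: [0.5086, -0.1472, 0.2688]
tool_rot: [180.0, 0.0, 90.4]
force: [0.2, 0.3, -0.6]
grip_width: 0.0004
```

Call:
move_arm --pt "0 2.2 1.2 0 0 0 0" --pt "0 2.2 1.2 0 0 0 0" --pt "0 2.2 1.2 0 0 0 0" --pt "0 0 0 0 0 0 0"

```text
time_s: 2.87
tool_pos: [0.5461, -0.0746, 0.2689]
tool_rot: [179.9, -0.2, 90.5]
force: [0.3, 1.1, -0.5]
grip_width: 0.0005
```

```bash
cat > w.py <<'E'
import sys
from cell import env, viewer
from h import *
o=env.get_obs(); c=viewer.read_camera('wrist'); E=ext(c,o)
np.savez(f'{sys.argv[1]}.npz',E=E); im=c['img'][:,:,::-1].copy(); cv2.imwrite(f'pics/{sys.argv[1]}_raw.png',im)
x0,y0,r,t=[float(v) for v in sys.argv[2:6]]; r=np.radians(r); t=np.radians(t)
def W(P): P=np.array(P); return [x0+P[0]*np.cos(r)-P[1]*np.sin(r), y0+P[0]*np.sin(r)+P[1]*np.cos(r), P[2]]
pts=[((.112,0,.096),(255,0,0)),((.042,0,.072),(255,0,0)),((0,-.118,.056),(255,0,0)),((0.035,-.165,.01),(255,0,0)),((-.035,-.165,.01),(255,0,0))]
pts+=[((.078*np.cos(a),.078*np.sin(a),.01),(255,0,255)) for a in np.arange(0,6.28,.2)]
pts+=[((.058*np.cos(a),.058*np.sin(a),.028),(255,255,0)) for a in np.arange(0,6.28,.2)]
for i in range(6):
    a=t+i*np.pi/3
    for q in(.052,.082): pts.append(((q*np.cos(a),q*np.sin(a),.05),(0,255,0) if i else (0,0,255)))
pts.append(((.042*np.cos(t),.042*np.sin(t),.068),(0,0,255)))
for P,col in pts:
    u=proj(c,E,W(P))[0]
    if abs(u).max()<2000: cv2.circle(im,(int(u[0]),int(u[1])),3,col,-1)
cv2.imwrite(f'pics/{sys.argv[1]}.png',im); print(o['time_s'],o['tool_pos'].round(4),o['tool_rot'].round(1))
E
python3 w.py w1 .5432 -.018 8.63 -61.6
```

```text
2.8667 [ 0.5461 -0.0746  0.2689] [179.9  -0.2  90.5]
```

View pics/w1.png

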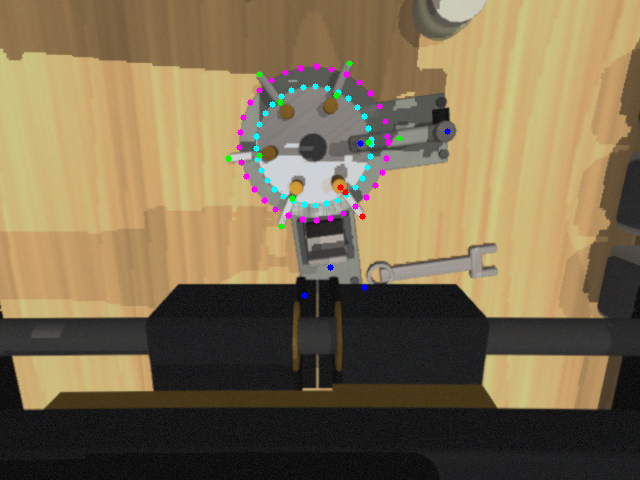

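The overlay matches the wrist picture to about 1–2 px: hub at (313,147), tall stop at (340,185), column at (447,131). Next I'll move over the gap between the fins at 58° and 118°.

Call:
move_arm --pt "0 2.6 -0.2 0 0 0 0" --pt "0 2.6 -0.2 0 0 0 0" --pt "0 2.6 -0.2 0 0 0 0" --pt "0 2.6 -0.3 0 0 0 0" --pt "0 2.6 -0.3 0 0 0 -0.114"

```text
time_s: 3.33
tool_pos: [0.5314, 0.0488, 0.2687]
tool_rot: [180.0, 0.1, 96.6]
force: [-0.4, 1.0, 0.3]
grip_width: 0.0006
```

Call:
move_arm --pt "0 0 0 2.7 0 0 0" --pt "0 0 0 2.7 0 0 0" --pt "0 0 0 2.7 0 0 0" --pt "0 0 0 2.7 0 0 0" --pt "0 0 0 0 0 0 0"

```text
time_s: 3.75
tool_pos: [0.5278, 0.0471, 0.1555]
tool_rot: [-179.5, -0.0, 96.6]
force: [-1.9, -1.4, -0.5]
grip_width: 0.0004
```

```bash
python3 w.py w2 .5432 -.018 8.63 -61.6
```

```text
3.75 [0.5278 0.0471 0.1555] [-179.5   -0.    96.6]
```

View pics/w2.png

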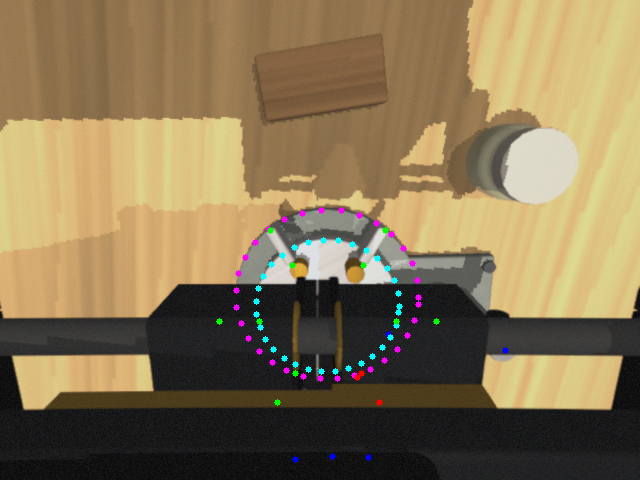

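Call:
move_arm --pt "0 0.75 0.7 0 0 0 0" --pt "0 0 0 1.5 0 0 0" --pt "0 0 0 1.5 0 0 0" --pt "0 0 0 0 0 0 0"

```text
time_s: 4.13
tool_pos: [0.538, 0.0576, 0.1305]
tool_rot: [-180.0, -0.0, 96.8]
force: [-1.1, 0.3, -0.1]
grip_width: 0.0002
```

Call:
move_arm --pt "0 0 0 0 0 0 0" --pt "0 0 0 0 0 0 0"

```text
time_s: 4.3
tool_pos: [0.5392, 0.0576, 0.1326]
tool_rot: [179.8, 0.0, 96.8]
force: [0.8, -0.2, -0.3]
grip_width: 0.0005
```

Call:
move_arm --pt "0 -0.2 -0.5 1.5 0 0 0" --pt "0 0 0 1.5 0 0 0" --pt "0 0 0 1.0 0 0 0" --pt "0 0 0 0 0 0 0" --pt "0 0 0 0 0 0 0"

```text
time_s: 4.72
tool_pos: [0.5334, 0.0548, 0.0912]
tool_rot: [180.0, -0.0, 96.8]
force: [-0.0, 1.6, -0.1]
grip_width: 0.0007
```

```bash
python3 w.py w3 .5432 -.018 8.63 -61.6; python3 -c "
from cell import env
for i in range(3): print(env.get_obs()['tool_pos'])"
```

```text
4.7167 [0.5334 0.0548 0.0912] [180.   -0.   96.8]
[0.53379531 0.05490837 0.09160302]
[0.53379531 0.05490837 0.09160302]
[0.53379531 0.05490837 0.09160302]
```

View pics/w3.png

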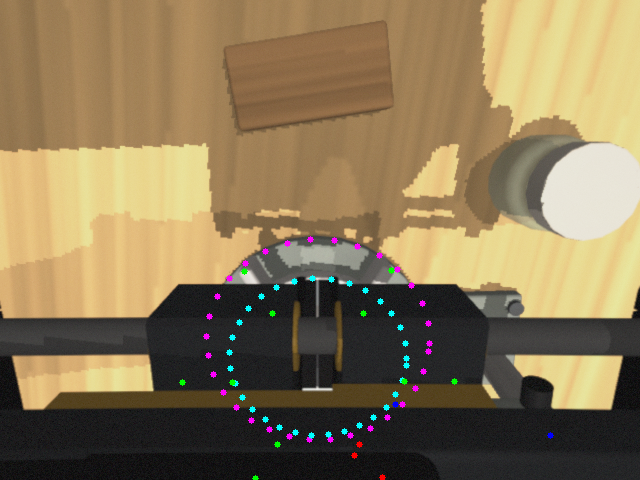

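The fingers, centred at column 318, stand midway between the two fin ends at (245,271) and (391,270). I'll go down between them.

Call:
move_arm --pt "0 0 0 1.2 0 0 0" --pt "0 0 0 1.0 0 0 0" --pt "0 0 0 0.7 0 0 0" --pt "0 0 0 0 0 0 0"

```text
time_s: 5.1
tool_pos: [0.5314, 0.0545, 0.0595]
tool_rot: [-179.8, -0.0, 96.8]
force: [-0.7, 0.2, -0.9]
grip_width: 0.0005
```

Call:
move_arm --pt "0 -0.02 -0.52 0 0 0 -0.07" --pt "0 -0.02 -0.52 0 0 0 -0.07" --pt "0 -0.02 -0.52 0 0 0 -0.07" --pt "0 -0.02 -0.52 0 0 0 -0.07" --pt "0 -0.02 -0.52 0 0 0 -0.07"

```text
time_s: 5.52
tool_pos: [0.508, 0.0472, 0.0616]
tool_rot: [-180.0, -0.0, 117.1]
force: [-0.0, 0.2, -0.5]
grip_width: 0.0006
```

Call:
move_arm --pt "0 -0.02 -0.52 0 0 0 -0.07" --pt "0 -0.02 -0.52 0 0 0 -0.07" --pt "0 -0.02 -0.52 0 0 0 -0.07" --pt "0 0 0 0 0 0 0" --pt "0 0 0 0 0 0 0"

```text
time_s: 5.93
tool_pos: [0.4953, 0.0384, 0.0616]
tool_rot: [180.0, 0.0, 128.8]
force: [-0.1, 0.1, -0.3]
grip_width: 0.0005
```

```bash
cat > st.py <<'E'
import sys
from cell import env, viewer
from h import *
o=env.get_obs(); p=o['tool_pos']; d=p[:2]-[.5432,-.018]
print('r',np.hypot(*d).round(4),'base ang',(np.degrees(np.arctan2(d[1],d[0]))%360-8.63).round(2),'yaw',o['tool_rot'][2].round(1),'z',p[2].round(4),'F',o['force'].round(1),o['time_s'])
for n,(x,y,w,h) in {'scene':(235,215,160,120),'side':(250,190,120,90)}.items():
    im=viewer.read_camera(n)['img']; cv2.imwrite(f'pics/{n}_{sys.argv[1]}.png',cv2.resize(im[y:y+h,x:x+w,::-1],(800,600),interpolation=cv2.INTER_CUBIC))
E
python3 st.py a
```

```text
r 0.074 base ang 121.73 yaw 128.8 z 0.0616 F [-0.1  0.1 -0.3] 5.9333
```

View pics/side_a.png

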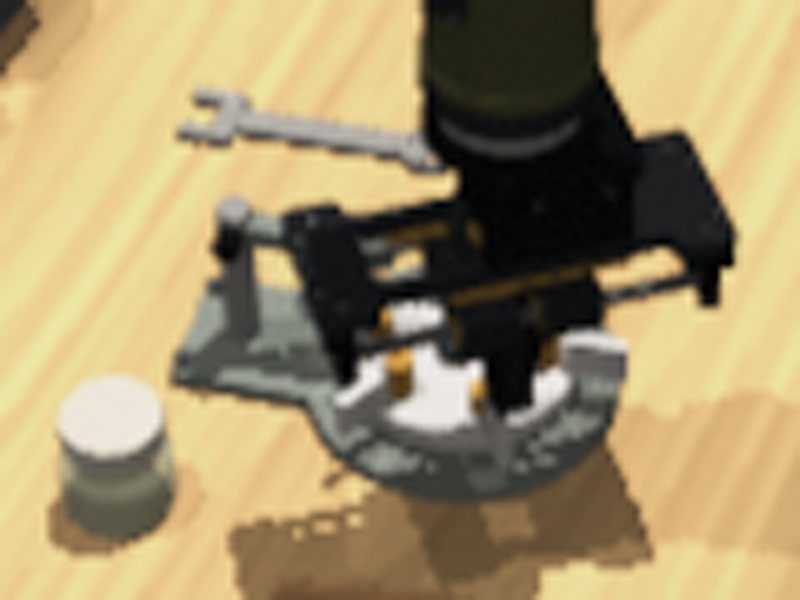

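View pics/scene_a.png

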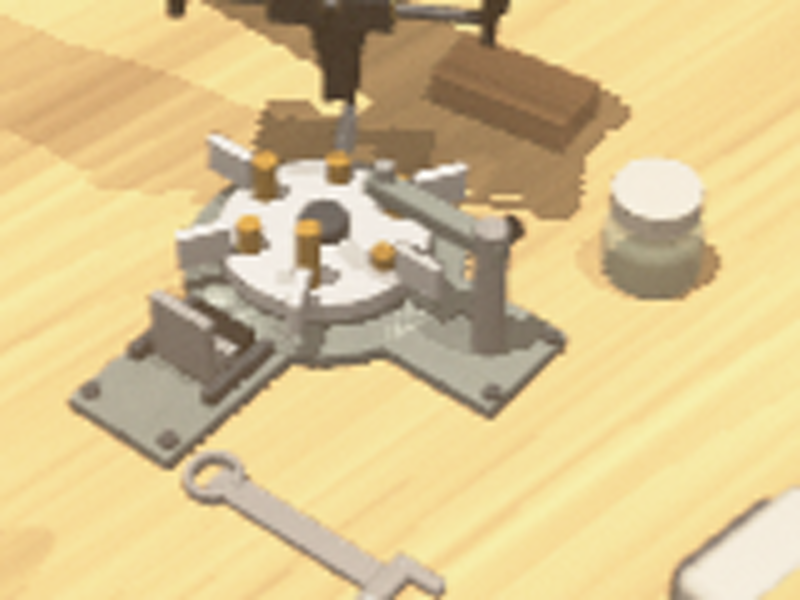

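```bash
python3 - <<'E'
from cell import env, viewer
from h import *
o=env.get_obs(); print(o['tool_pos'],o['time_s'])
for n,(x,y,k) in {'scene':(235,215,5),'side':(250,190,6.6667)}.items():
    c=viewer.read_camera(n)
    im=c['img']
    x0,y0,w,h=(250,170,120,90)
    for z in(.05,.0366): print(n,z,((proj(c,ext(c),[o['tool_pos'][0],o['tool_pos'][1],z])[0]-[x,y])*k).round())
    cv2.imwrite(f'pics/{n}_full_a.png',im[:,:,::-1])
E
```

```text
[0.49554299 0.03876961 0.0617254 ] 6.0333
scene 0.05 [339. 106.]
scene 0.0366 [339. 124.]
side 0.05 [503. 416.]
side 0.0366 [503. 435.]
```

View pics/scene_full_a.png

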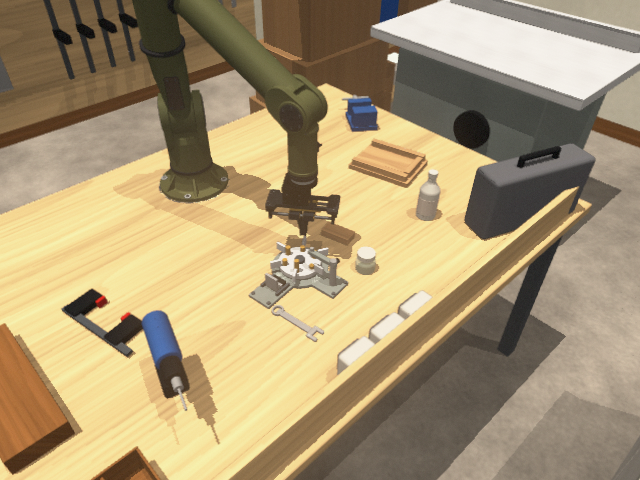

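```bash
cat > ov.py <<'E'
import sys
from cell import env, viewer
from h import *
o=env.get_obs(); Rm=R.from_euler('xyz',o['tool_rot'],degrees=True).as_matrix()
off={'scene':[.8,.4],'side':[.9,.9]}
for n in off:
    c=viewer.read_camera(n); ctr=proj(c,ext(c),o['tool_pos'])[0]; x,y=int(ctr[0]-50),int(ctr[1]-50)
    im=cv2.resize(c['img'][y:y+75,x:x+100,::-1],(800,600),interpolation=cv2.INTER_CUBIC)
    P=[((0,0,0),(0,0,255)),((0,0,.025),(0,255,0))]+[((a,b,.025),(255,255,0)) for a in(-.0095,.0095) for b in(-.015,.015)]+[((a,b,-.045),(255,0,255)) for a in(-.0375,.0375) for b in(-.095,.095)]
    for p,col in P:
        u=(proj(c,ext(c),o['tool_pos']+Rm@np.array(p))[0]+off[n]-[x,y])*8
        cv2.circle(im,(int(u[0]),int(u[1])),4,col,-1)
    cv2.imwrite(f'pics/{n}_{sys.argv[1]}.png',im)
E
python3 ov.py ov1
```

```text
(no output)
```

View pics/scene_ov1.png

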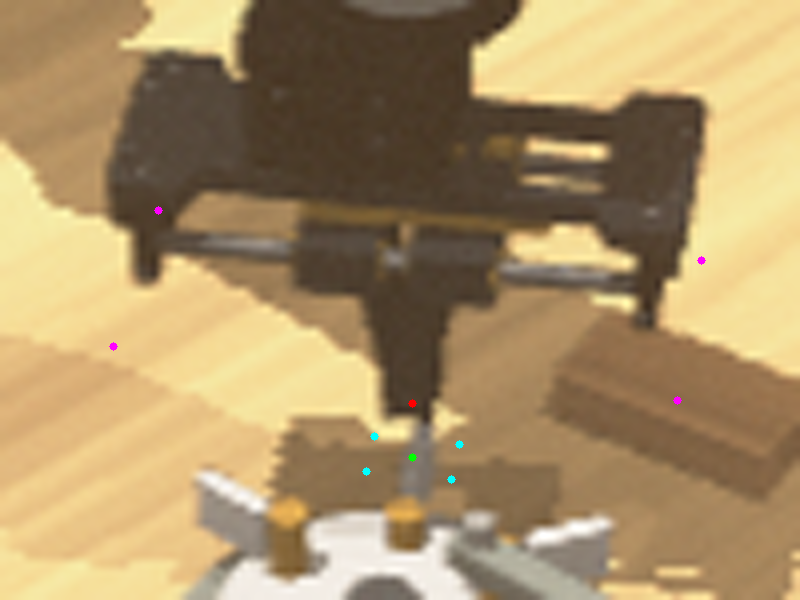

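View pics/side_ov1.png

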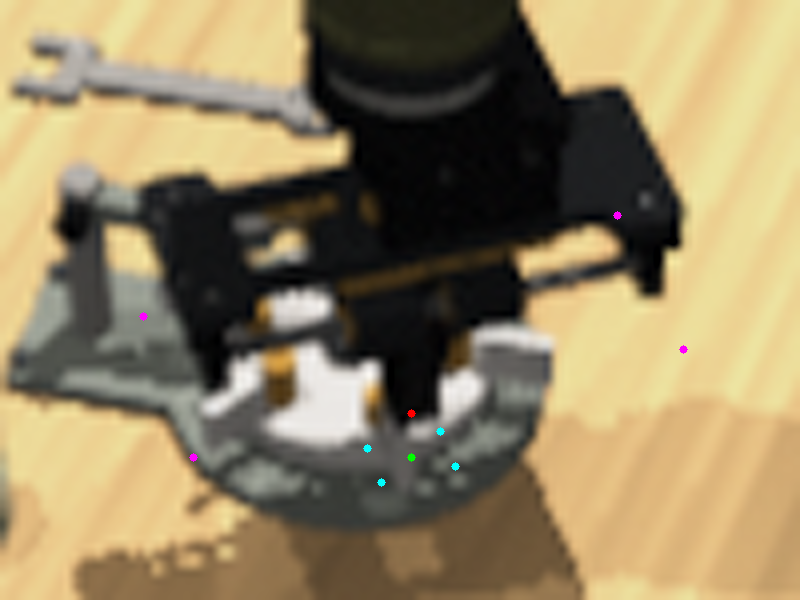

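The turret has not moved: the visible fingertip (scene view, near (410,415)) ends at about TCP height, not 25 mm below it, so it passed over the fin. I'll go back to the gap centre and measure the tip height properly.

Call:
move_arm --pt "0 -0.02 0.52 0 0 0 0.07" --pt "0 -0.02 0.52 0 0 0 0.07" --pt "0 -0.02 0.52 0 0 0 0.07" --pt "0 -0.02 0.52 0 0 0 0.07" --pt "0 -0.02 0.52 0 0 0 0.07"

```text
time_s: 6.65
tool_pos: [0.5182, 0.0514, 0.0616]
tool_rot: [-180.0, -0.0, 108.6]
force: [0.3, 0.6, 1.4]
grip_width: 0.0002
```

Call:
move_arm --pt "0 -0.02 0.52 0 0 0 0.07" --pt "0 -0.02 0.52 0 0 0 0.07" --pt "0 0 0 0 0 0 0" --pt "0 0 0 0 0 0 0"

```text
time_s: 6.98
tool_pos: [0.5279, 0.0539, 0.0615]
tool_rot: [-180.0, -0.0, 101.0]
force: [-0.4, -0.2, 0.6]
grip_width: 0.0003
```

```bash
python3 st.py b; python3 ov.py ov2
```

```text
r 0.0735 base ang 93.35 yaw 101.0 z 0.0615 F [-0.4 -0.2  0.6] 6.9833
```

View pics/scene_ov2.png

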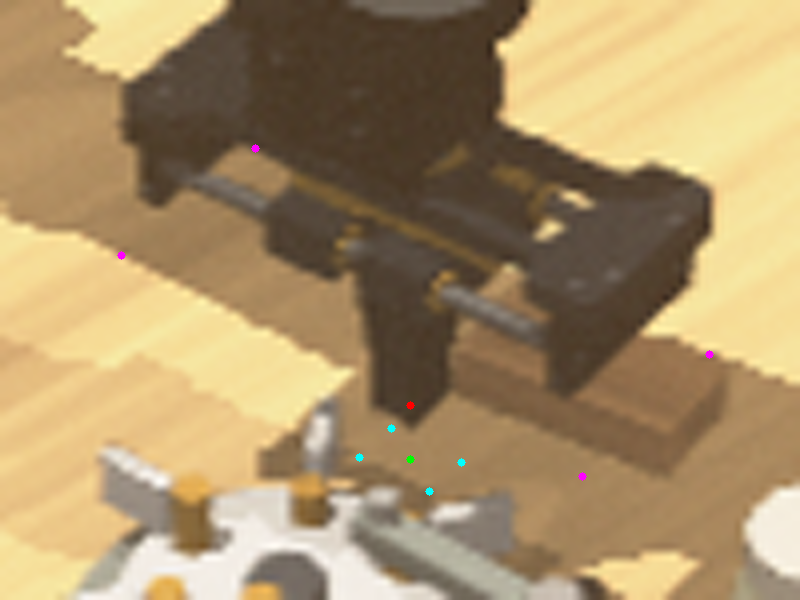

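View pics/side_ov2.png

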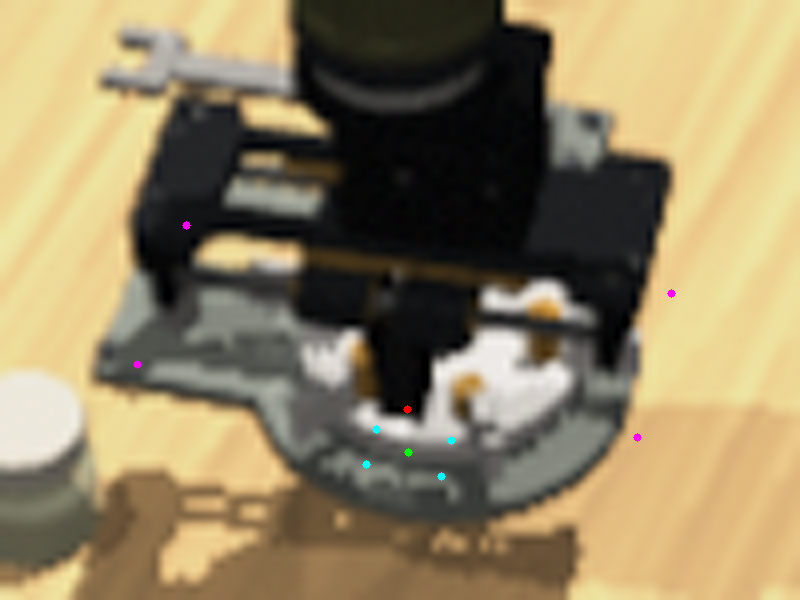

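Call:
move_arm --pt "0 0 0 0.7 0 0 0" --pt "0 0 0 0.7 0 0 0" --pt "0 0 0 0.7 0 0 0" --pt "0 0 0 0 0 0 0" --pt "0 0 0 0 0 0 0"

```text
time_s: 7.6
tool_pos: [0.5272, 0.0536, 0.0397]
tool_rot: [-179.9, -0.0, 100.8]
force: [0.6, -0.2, 1.2]
grip_width: 0.0004
```

```bash
python3 st.py b; python3 ov.py ov3; python3 w.py w4 .5432 -.018 8.63 -61.6
```

```text
r 0.0734 base ang 93.96 yaw 100.8 z 0.0397 F [ 0.6 -0.2  1.2] 7.6
7.8 [0.5283 0.0537 0.0409] [180.    0.  100.8]
```

View pics/scene_ov3.png

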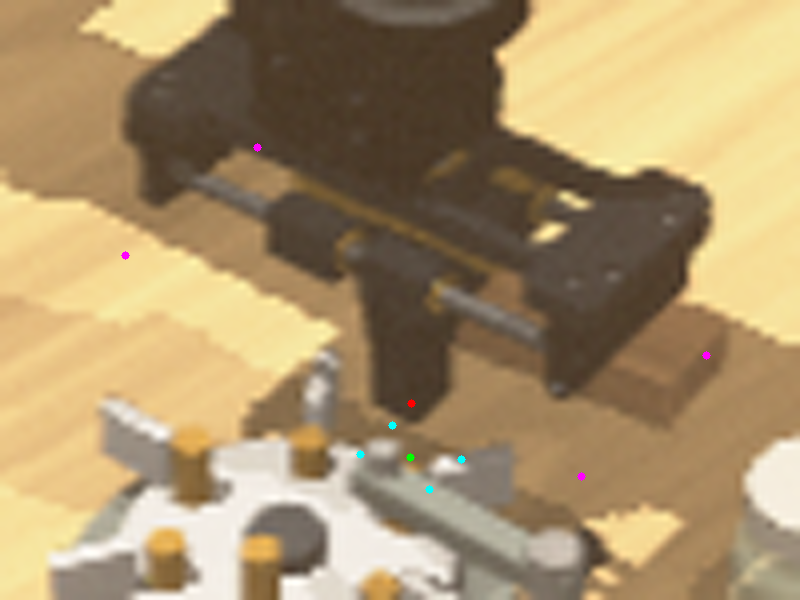

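View pics/w4.png

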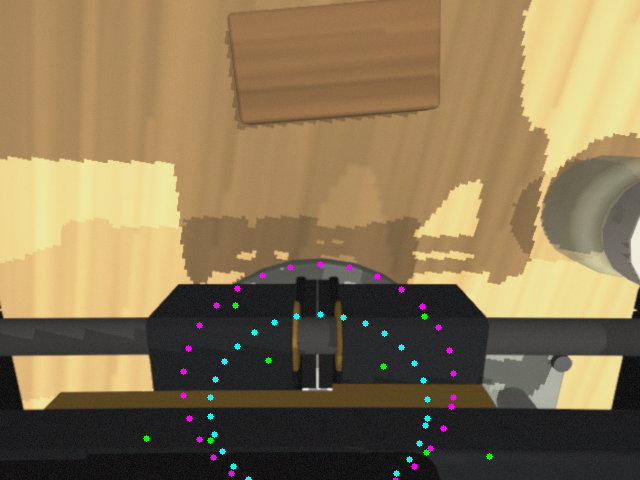

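```bash
python3 - <<'E'
from cell import env, viewer
from h import *
c=viewer.read_camera('wrist'); E=np.linalg.inv(c['mount'])
for z in(-.045,-.02,0,.025):
  for x in(-.0095,.0,.0095): print(z,x,proj(c,E,[[x,-.012,z],[x,.012,z]]).round().tolist())
cv2.imwrite('pics/wc.png',cv2.resize(c['img'][250:400,220:420,::-1],(800,600),interpolation=cv2.INTER_CUBIC))
E
```

```text
-0.045 -0.0095 [[282.0, 375.0], [351.0, 375.0]]
-0.045 0.0 [[282.0, 351.0], [351.0, 350.0]]
-0.045 0.0095 [[281.0, 325.0], [352.0, 325.0]]
-0.02 -0.0095 [[287.0, 338.0], [346.0, 338.0]]
-0.02 0.0 [[287.0, 317.0], [346.0, 317.0]]
-0.02 0.0095 [[286.0, 296.0], [346.0, 296.0]]
0 -0.0095 [[290.0, 316.0], [343.0, 316.0]]
0 0.0 [[290.0, 297.0], [343.0, 297.0]]
0 0.0095 [[290.0, 278.0], [343.0, 278.0]]
0.025 -0.0095 [[294.0, 294.0], [339.0, 294.0]]
0.025 0.0 [[293.0, 277.0], [340.0, 277.0]]
0.025 0.0095 [[293.0, 260.0], [340.0, 260.0]]
```

View pics/wc.png

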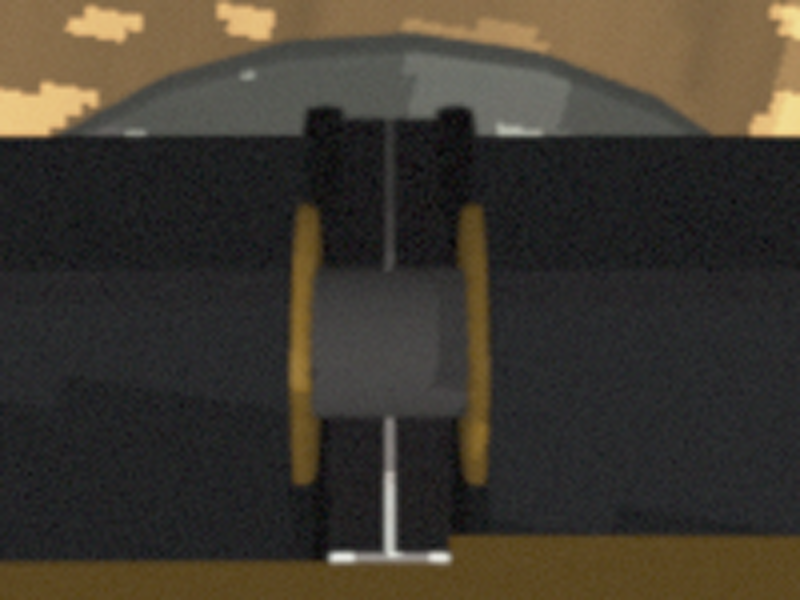

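The wrist view puts the finger's front edge at row 278, which matches a tip level with the TCP. The fixed cameras agree, so I'll treat the tip as at TCP height rather than the stated 25 mm ahead. I'll lower a little further, then push.

Call:
move_arm --pt "0 0 0 0.6 0 0 0" --pt "0 -0.02 -0.52 0 0 0 -0.07" --pt "0 -0.02 -0.52 0 0 0 -0.07" --pt "0 -0.02 -0.52 0 0 0 -0.07" --pt "0 -0.02 -0.52 0 0 0 -0.07"

```text
time_s: 8.32
tool_pos: [0.5086, 0.0474, 0.0344]
tool_rot: [179.9, -0.0, 117.1]
force: [2.7, 2.2, -0.7]
grip_width: 0.0004
```

Call:
move_arm --pt "0 -0.02 -0.52 0 0 0 -0.07" --pt "0 -0.02 -0.52 0 0 0 -0.07" --pt "0 -0.02 -0.52 0 0 0 -0.07" --pt "0 0 0 0 0 0 0" --pt "0 0 0 0 0 0 0"

```text
time_s: 8.73
tool_pos: [0.4953, 0.0384, 0.0345]
tool_rot: [180.0, 0.0, 128.8]
force: [0.5, 0.7, -1.0]
grip_width: 0.0007
```

```bash
python3 st.py c
```

```text
r 0.074 base ang 121.69 yaw 128.8 z 0.0345 F [ 0.5  0.7 -1. ] 8.7333
```

View pics/scene_c.png

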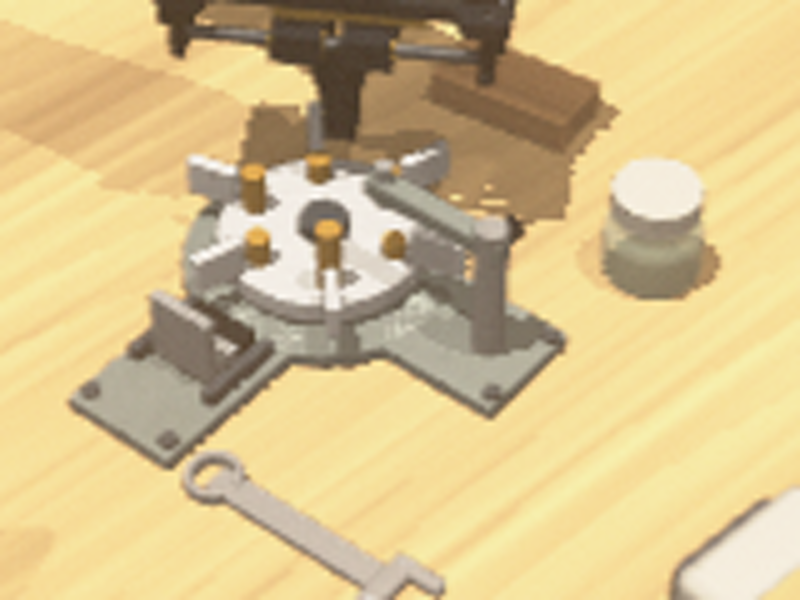

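The turret now turns: the tall stop moved from zoom (308,226) to (328,230). I'll keep going.

Call:
move_arm --pt "0 -0.02 -0.52 0 0 0 -0.07" --pt "0 -0.02 -0.52 0 0 0 -0.07" --pt "0 -0.02 -0.52 0 0 0 -0.07" --pt "0 -0.02 -0.52 0 0 0 -0.07" --pt "0 -0.02 -0.52 0 0 0 -0.07"

```text
time_s: 9.25
tool_pos: [0.4792, 0.0198, 0.0348]
tool_rot: [179.9, 0.0, 149.1]
force: [2.6, 1.0, -2.0]
grip_width: 0.0006
```

Call:
move_arm --pt "0 -0.02 -0.52 0 0 0 -0.07" --pt "0 -0.02 -0.52 0 0 0 -0.07" --pt "0 -0.02 -0.52 0 0 0 -0.07" --pt "0 0 0 0 0 0 0" --pt "0 0 0 0 0 0 0"

```text
time_s: 9.67
tool_pos: [0.472, 0.0046, 0.0347]
tool_rot: [-180.0, 0.0, 160.8]
force: [0.3, 0.2, -0.3]
grip_width: 0.0003
```

```bash
python3 st.py d; python3 w.py w5 .5432 -.018 8.63 -16
```

```text
r 0.0747 base ang 153.73 yaw 160.8 z 0.0347 F [ 0.3  0.2 -0.3] 9.6667
9.7667 [0.4718 0.0047 0.0346] [-180.    -0.   160.9]
```

View pics/scene_d.png

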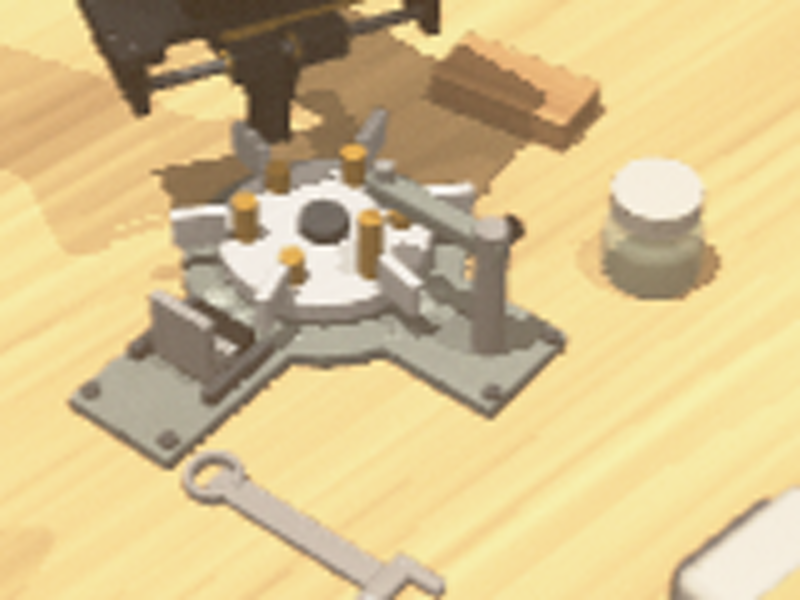

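View pics/side_d.png

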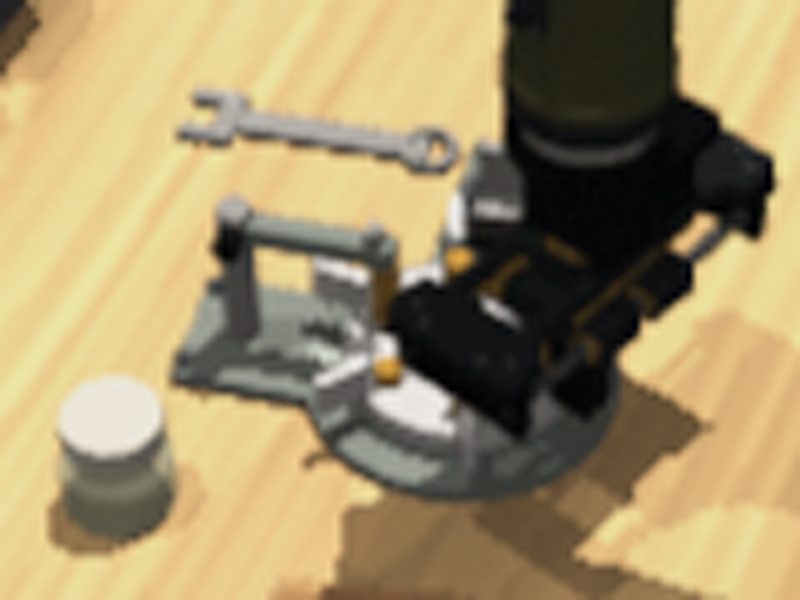

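```bash
cat > ang.py <<'E'
# expected zoomed pixel of tall stop top (scene) & nearby fin end per turret angle, with fitted offsets
from fit0 import *
q=[.5432,-.018,np.radians(8.63)]
for t in range(-30,8,3):
    a=np.radians(t)
    u=(proj(sc,ext(sc),world(q,tur(a,.042,.068)))[0]+[.8,.4]-[235,215])*5
    f=[((proj(sc,ext(sc),world(q,tur(a+np.radians(60*k),.082,.05)))[0]+[.8,.4]-[235,215])*5).round().astype(int).tolist() for k in range(6)]
    v=(proj(sd,ext(sd),world(q,tur(a,.042,.068)))[0]+[.9,.9]-[250,190])*6.6667
    print(t,'stop',u.round().tolist(),'side',v.round().tolist(),'fins',f)
E
python3 ang.py
```

```text
-30 stop [352.0, 224.0] side [399.0, 244.0] fins [[380, 299], [476, 214], [418, 120], [272, 105], [174, 183], [223, 282]]
-27 stop [356.0, 223.0] side [396.0, 247.0] fins [[388, 297], [477, 208], [412, 116], [265, 107], [172, 188], [230, 286]]
-24 stop [360.0, 222.0] side [393.0, 249.0] fins [[395, 294], [477, 203], [405, 114], [258, 109], [171, 193], [236, 289]]
-21 stop [363.0, 220.0] side [390.0, 252.0] fins [[402, 292], [477, 197], [399, 111], [251, 112], [171, 199], [243, 292]]
-18 stop [367.0, 219.0] side [387.0, 254.0] fins [[409, 288], [476, 192], [392, 109], [245, 114], [171, 204], [250, 295]]
-15 stop [370.0, 217.0] side [385.0, 257.0] fins [[416, 285], [475, 187], [385, 106], [238, 117], [171, 210], [258, 298]]
-12 stop [374.0, 215.0] side [383.0, 260.0] fins [[423, 281], [474, 181], [378, 105], [232, 120], [171, 215], [265, 300]]
-9 stop [377.0, 213.0] side [381.0, 263.0] fins [[429, 278], [472, 176], [370, 103], [226, 124], [172, 221], [273, 302]]
-6 stop [380.0, 211.0] side [379.0, 266.0] fins [[435, 274], [470, 171], [363, 102], [220, 127], [174, 226], [281, 303]]
-3 stop [383.0, 209.0] side [377.0, 269.0] fins [[440, 269], [468, 166], [356, 100], [214, 131], [176, 232], [289, 305]]
0 stop [385.0, 207.0] side [376.0, 272.0] fins [[445, 265], [465, 161], [348, 100], [209, 135], [178, 237], [298, 306]]
3 stop [388.0, 205.0] side [375.0, 275.0] fins [[450, 260], [462, 156], [340, 99], [204, 139], [181, 242], [306, 307]]
6 stop [390.0, 202.0] side [374.0, 279.0] fins [[455, 256], [458, 151], [333, 99], [199, 143], [184, 247], [314, 307]]
```

Call:
move_arm --pt "0 -0.02 -0.52 0 0 0 -0.07" --pt "0 -0.02 -0.52 0 0 0 -0.07" --pt "0 -0.02 -0.52 0 0 0 -0.07" --pt "0 0 0 0 0 0 0" --pt "0 0 0 0 0 0 0"

```text
time_s: 10.33
tool_pos: [0.4683, -0.0105, 0.0346]
tool_rot: [-180.0, -0.0, 172.9]
force: [-0.5, 0.5, -0.1]
grip_width: 0.0005
```

```bash
python3 st.py e
```

```text
r 0.0752 base ang 165.66 yaw 172.9 z 0.0346 F [-0.5  0.5 -0.1] 10.3333
```

View pics/scene_e.png

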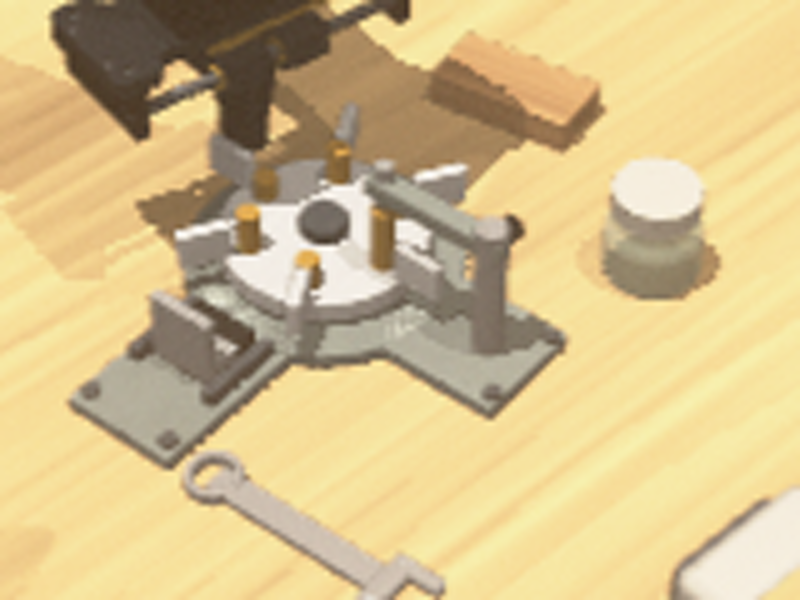

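View pics/side_e.png

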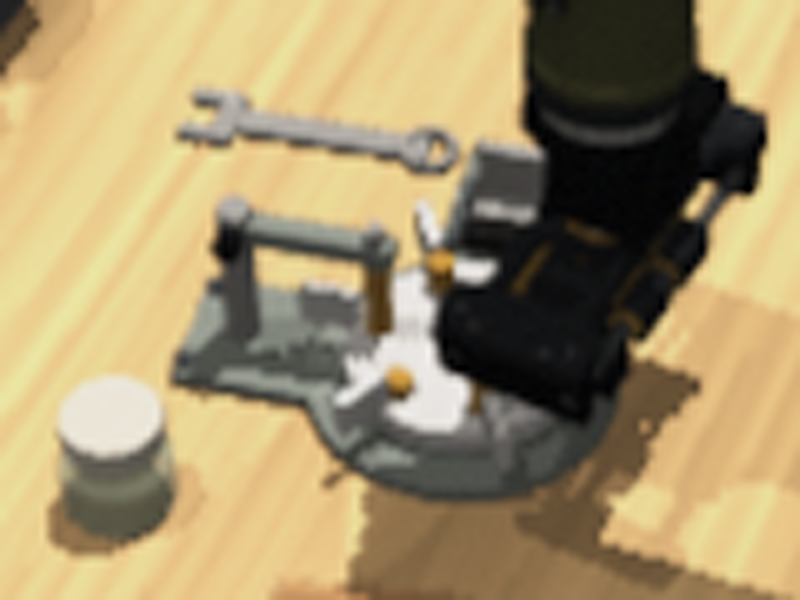

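The turret is near its setting; the fin pattern matches the starting one turned by 60°. I'll back off, lift and check from above.

Call:
move_arm --pt "0 0 0.5 0 0 0 0" --pt "0 0.2 0.6 0 0 0 0" --pt "0 0 0 -2 0 0 0" --pt "0 0 0 -3 0 0 0" --pt "0 0 0 -3 0 0 0"

```text
time_s: 10.85
tool_pos: [0.4663, 0.0018, 0.1147]
tool_rot: [180.0, -0.2, 173.1]
force: [0.3, 0.2, -0.6]
grip_width: 0.0003
```

Call:
move_arm --pt "0 -2 0 -3 0 0 0" --pt "0 -3 0 -3 0 0 0" --pt "0 -4 0 -3 0 0 0" --pt "0 -4 0 -3 0 0 0" --pt "0 -3 0 -2 0 0 0"

```text
time_s: 11.27
tool_pos: [0.6147, -0.0173, 0.2461]
tool_rot: [-180.0, 0.1, 172.9]
force: [0.6, 0.7, 0.2]
grip_width: 0.0005
```

Call:
move_arm --pt "0 0 1 0 0 0 0" --pt "0 0 1 0 0 0 0" --pt "0 0 0 0 0 0 0" --pt "0 0 0 0 0 0 0"

```text
time_s: 11.6
tool_pos: [0.6137, 0.0047, 0.2432]
tool_rot: [-180.0, -0.1, 173.2]
force: [-1.3, 0.3, 0.2]
grip_width: -0.0
```

```bash
python3 w.py w6 .5432 -.018 8.63 0; python3 st.py f
```

```text
11.6 [0.6137 0.0047 0.2432] [-1.800e+02 -1.000e-01  1.732e+02]
r 0.0737 base ang 8.31 yaw 173.1 z 0.2433 F [-0.2  0.3 -1.2] 11.65
```

View pics/w6.png

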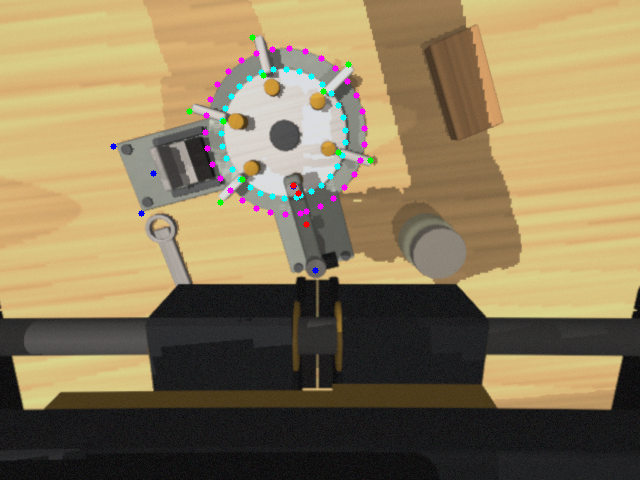

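View pics/scene_f.png

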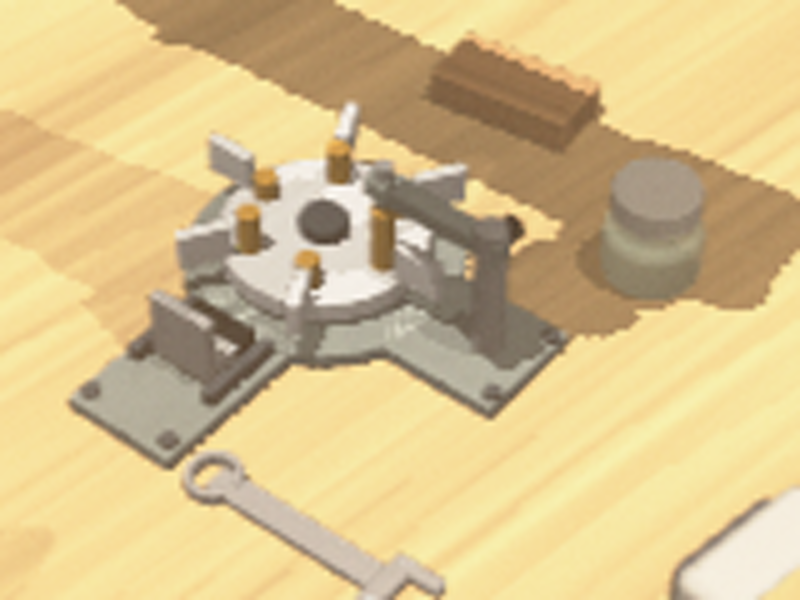

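```bash
python3 - <<'E'
import cv2
im=cv2.imread('pics/w6_raw.png')[30:285,105:385]
cv2.imwrite('pics/w6z.png',cv2.resize(im,(658,600),interpolation=cv2.INTER_CUBIC)); print(658/280,600/255)
E
```

```text
2.35 2.3529411764705883
```

View pics/w6z.png

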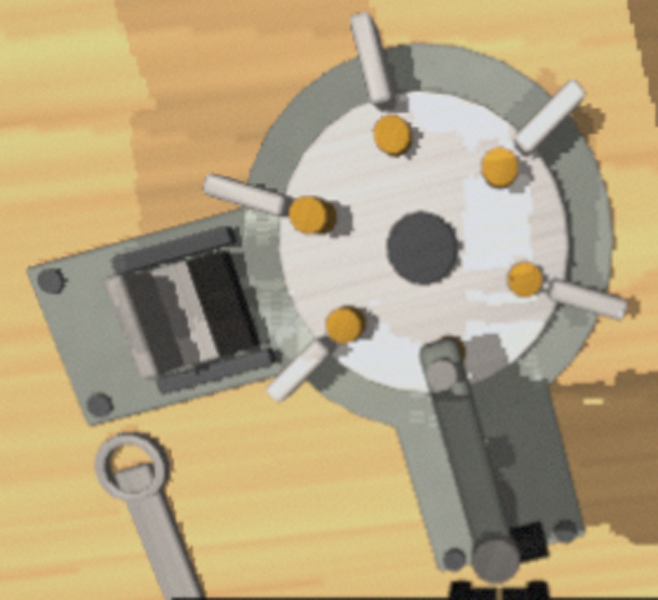

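```bash
python3 - <<'E'
from cell import viewer
from h import *
from scipy.optimize import least_squares
c=viewer.read_camera('wrist'); E=np.load('w6.npz')['E']
z=lambda u,v: np.array([105+u/2.35,30+v/2.353])
fins=[z(361,17),z(579,88),z(208,183),z(275,394),z(624,308)]
base=[(z(496,559),(.112,0,.096)),(z(29,268),(-.035,-.165,.01)),(z(92,424),(.035,-.165,.01))]
def W(p,P): 
    r=p[2]; P=np.array(P); return [p[0]+P[0]*np.cos(r)-P[1]*np.sin(r),p[1]+P[0]*np.sin(r)+P[1]*np.cos(r),P[2]]
def res(p):
    o=[]
    for uv,P in base: o+=list(proj(c,E,W(p,P))[0]-uv)
    tips=proj(c,E,[W(p,(.082*np.cos(p[3]+k*np.pi/3),.082*np.sin(p[3]+k*np.pi/3),.05)) for k in range(6)])
    for f in fins: d=tips-f; o+=list(d[np.argmin((d**2).sum(1))])
    return np.array(o)
s=least_squares(res,[.5432,-.018,.15,0],x_scale=[.01,.01,.1,.1])
print(s.x[:2],np.degrees(s.x[2:]),s.cost);print(s.fun.reshape(-1,2).round(1))
J=np.linalg.inv(s.jac.T@s.jac); print(np.degrees(np.sqrt(np.diag(J))[2:]))
E
```

```text
[ 0.54243227 -0.01544168] [ 8.0931745  -1.19680313] 17.659771472450956
[[ 0.9  1.7]
 [-1.8 -0.3]
 [-1.6  1.4]
 [-0.2 -2.2]
 [ 1.9 -1.8]
 [-1.1 -0.1]
 [-0.8  1.9]
 [ 2.2  1.3]]
[0.22681521 0.35873795]
```

By eye the arm direction and the opposite fin both lie about 14.8° off vertical in this view. The fit gives the turret at −1.2°, about 0.9 mm at the stop, well inside 5 mm. Now the brake: I'll move over the outside of the plate with the gripper's narrow side facing the turret (yaw ≈ 98°).

Call:
move_arm --pt "0 0.6 -3.3 0 0 0 0" --pt "0 0.6 -3.3 0 0 0 0" --pt "0 0.6 -3.3 0 0 0 0" --pt "0 0.6 -3.3 0 0 0 0" --pt "0 0.6 -3.3 0 0 0 0"

```text
time_s: 12.22
tool_pos: [0.5641, -0.1595, 0.2442]
tool_rot: [-179.9, -0.0, 173.0]
force: [-0.1, -0.2, 0.5]
grip_width: 0.0007
```

Call:
move_arm --pt "0 0 0 0 0 0 0.119" --pt "0 0 0 0 0 0 0.119" --pt "0 0 0 0 0 0 0.119" --pt "0 0 0 0 0 0 0.119" --pt "0 0 0 0 0 0 0.119"

```text
time_s: 12.63
tool_pos: [0.5647, -0.1582, 0.2441]
tool_rot: [-180.0, 0.0, 138.5]
force: [0.3, -0.4, 0.0]
grip_width: -0.0001
```

Call:
move_arm --pt "0 0 0 0 0 0 0.119" --pt "0 0 0 0 0 0 0.119" --pt "0 0 0 0 0 0 0.119" --pt "0 0 0 0 0 0 0.119" --pt "0 0 0 0 0 0 0.119"

```text
time_s: 13.05
tool_pos: [0.5647, -0.158, 0.2441]
tool_rot: [-180.0, 0.0, 104.4]
force: [0.3, -0.0, 0.3]
grip_width: 0.0004
```

Call:
move_arm --pt "0 0 0 0 0 0 0.119" --pt "0 0 0 0 0 0 0" --pt "0 0 0 0 0 0 0"

```text
time_s: 13.3
tool_pos: [0.5649, -0.1578, 0.2442]
tool_rot: [-180.0, 0.0, 98.2]
force: [0.8, 0.0, 0.5]
grip_width: 0.0005
```

Call:
move_arm --pt "0 0 0 3 0 0 0" --pt "0 0 0 3 0 0 0" --pt "0 0 0 3 0 0 0" --pt "0 0 0 3 0 0 0" --pt "0 0 0 2 0 0 0"

```text
time_s: 13.72
tool_pos: [0.5636, -0.1575, 0.1012]
tool_rot: [-179.8, -0.1, 98.2]
force: [-0.1, 0.7, -0.1]
grip_width: 0.0007
```

Call:
move_arm --pt "0 0 0 0 0 0 0" --pt "0 0 0 0 0 0 0"

```text
time_s: 13.88
tool_pos: [0.5646, -0.1574, 0.1035]
tool_rot: [-179.9, -0.1, 98.1]
force: [0.7, -0.2, 0.6]
grip_width: -0.0001
```

```bash
python3 w.py w7 .543 -.017 8.4 -1; python3 ov.py ov7
```

```text
13.8833 [ 0.5646 -0.1574  0.1035] [-1.799e+02 -1.000e-01  9.810e+01]
```

View pics/w7.png

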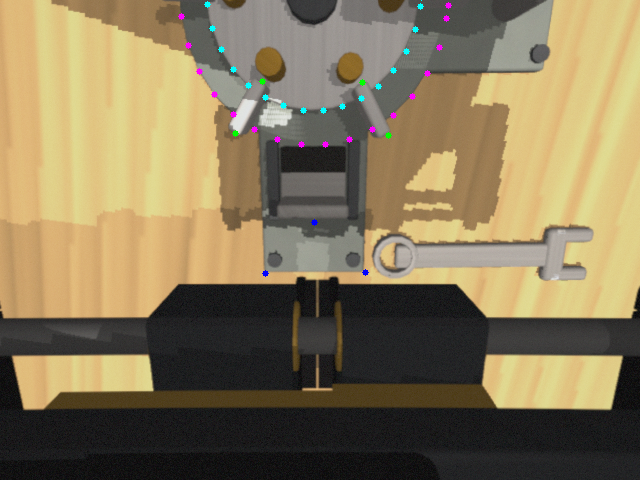

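View pics/scene_ov7.png

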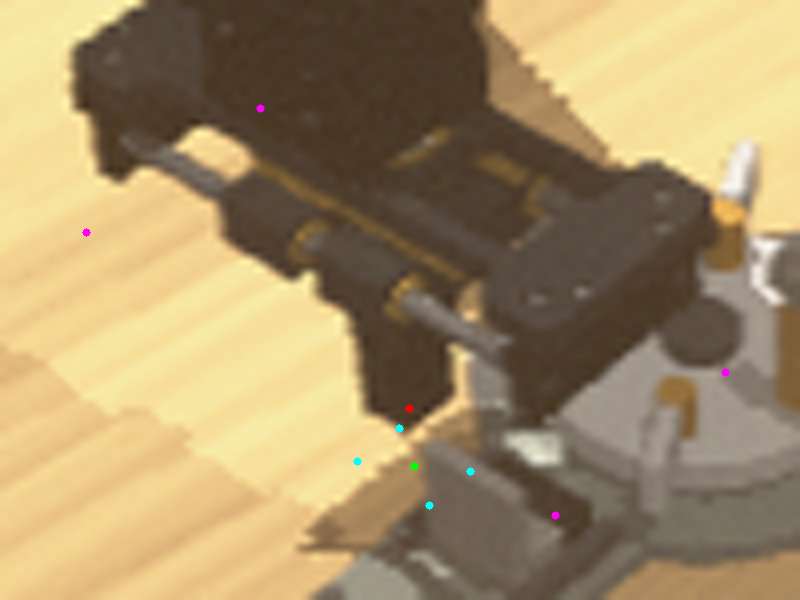

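The plate's outer edge is at row 217, centred on column 315, with the fingers at column 317: lined up, with about 17 mm of gap. I'll lower outside it.

Call:
move_arm --pt "0 0 0 2.5 0 0 0" --pt "0 0 0 2.5 0 0 0" --pt "0 0 0 1.4 0 0 0" --pt "0 0 0 0 0 0 0" --pt "0 0 0 0 0 0 0"

```text
time_s: 14.45
tool_pos: [0.5656, -0.1574, 0.0406]
tool_rot: [180.0, -0.0, 98.0]
force: [1.0, -0.1, 0.5]
grip_width: 0.0003
```

Call:
move_arm --pt "0 0.4 0 0 0 0 0" --pt "0 0.4 0 0 0 0 0" --pt "0 0.4 0 0 0 0 0" --pt "0 0 0 0 0 0 0"

```text
time_s: 14.78
tool_pos: [0.5643, -0.1441, 0.0411]
tool_rot: [179.9, 0.0, 98.1]
force: [-0.6, -0.3, 0.1]
grip_width: 0.0003
```

```bash
python3 ov.py ov8; python3 st.py g
```

```text
r 0.1289 base ang 270.68 yaw 98.1 z 0.0407 F [ 0.5 -0.5  0.3] 14.8833
```

View pics/scene_ov8.png

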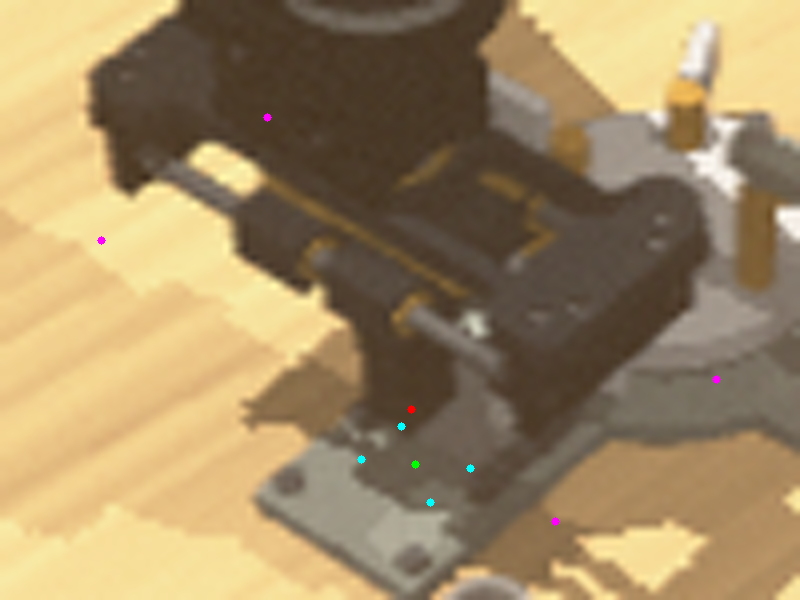

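View pics/scene_g.png

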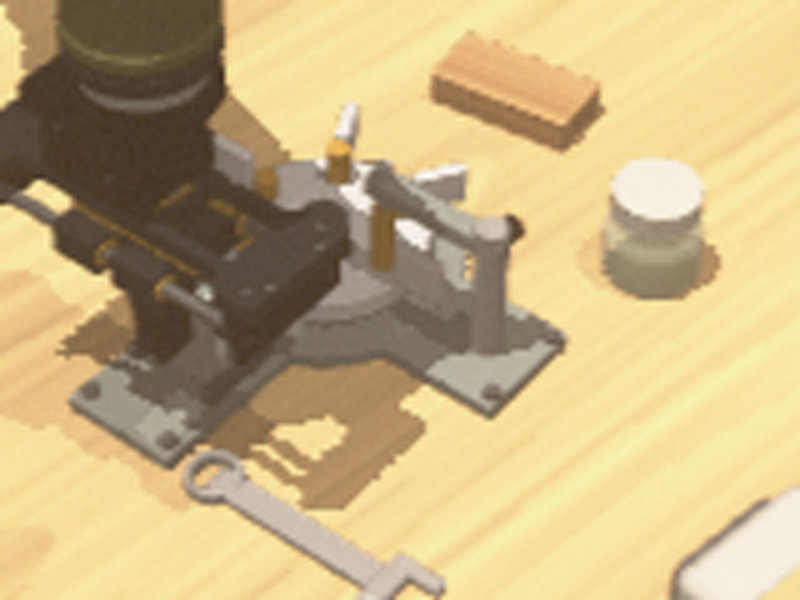

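Call:
move_arm --pt "0 0.3 0 0 0 0 0" --pt "0 0.3 0 0 0 0 0" --pt "0 0.3 0 0 0 0 0" --pt "0 0.3 0 0 0 0 0" --pt "0 0.3 0 0 0 0 0"

```text
time_s: 15.4
tool_pos: [0.5615, -0.1309, 0.0402]
tool_rot: [-180.0, 0.0, 98.0]
force: [0.1, -2.0, 0.4]
grip_width: 0.0005
```

Call:
move_arm --pt "0 0.2 0 0 0 0 0" --pt "0 0.2 0 0 0 0 0" --pt "0 0.1 0 0 0 0 0" --pt "0 0.1 0 0 0 0 0"

```text
time_s: 15.73
tool_pos: [0.5606, -0.1247, 0.0401]
tool_rot: [-180.0, 0.0, 98.0]
force: [-0.8, -2.4, 1.0]
grip_width: 0.0007
```

Call:
move_arm --pt "0 0.1 0 0 0 0 0" --pt "0 0.1 0 0 0 0 0"

```text
time_s: 15.9
tool_pos: [0.5604, -0.1228, 0.0401]
tool_rot: [-180.0, 0.0, 98.0]
force: [-1.2, -2.9, 1.1]
grip_width: 0.0006
```

Call:
move_arm --pt "0 0.1 0 0 0 0 0" --pt "0 0.1 0 0 0 0 0"

```text
time_s: 16.07
tool_pos: [0.5603, -0.1227, 0.0402]
tool_rot: [180.0, 0.1, 98.0]
force: [-0.0, -6.5, 0.3]
grip_width: 0.0001
```

Call:
move_arm --pt "0 0.1 0 0 0 0 0" --pt "0 0.1 0 0 0 0 0"

```text
time_s: 16.23
tool_pos: [0.5603, -0.1227, 0.0402]
tool_rot: [180.0, 0.3, 97.9]
force: [1.5, -9.8, -0.6]
grip_width: 0.0004
```

The position has stopped at y = −0.1227 and the force has risen to 10 N, so the slide is on its end stop. I'll hold briefly, then back straight out and lift clear.

Call:
move_arm --pt "0 0 0 0 0 0 0" --pt "0 0 0 0 0 0 0" --pt "0 0 0 0 0 0 0"

```text
time_s: 16.48
tool_pos: [0.5603, -0.1227, 0.0402]
tool_rot: [180.0, 0.3, 97.9]
force: [2.0, -8.1, -0.5]
grip_width: 0.0003
```

Call:
move_arm --pt "0 -0.5 0 0 0 0 0" --pt "0 -1 0 0 0 0 0" --pt "0 -1 0 0 0 0 0" --pt "0 0 0 -2 0 0 0" --pt "0 0 0 -3 0 0 0"

```text
time_s: 16.9
tool_pos: [0.5609, -0.144, 0.0874]
tool_rot: [-179.7, -0.2, 97.9]
force: [0.4, -0.6, 0.2]
grip_width: 0.0006
```

Call:
move_arm --pt "0 0 0 -4 0 0 0" --pt "0 0 0 -4 0 0 0" --pt "0 0 0 -4 0 0 0" --pt "0 2 0 -4 0 0 0" --pt "0 2 0 -4 0 0 0"

```text
time_s: 17.32
tool_pos: [0.5581, -0.1075, 0.2865]
tool_rot: [180.0, -0.0, 97.9]
force: [0.9, -0.7, 0.3]
grip_width: 0.0005
```

Call:
move_arm --pt "0 2 0 0 0 0 0" --pt "0 0 0 0 0 0 0" --pt "0 0 0 0 0 0 0" --pt "0 0 0 0 0 0 0"

```text
time_s: 17.65
tool_pos: [0.5551, -0.0878, 0.2838]
tool_rot: [-179.9, -0.0, 98.0]
force: [0.2, -0.5, 0.1]
grip_width: 0.0008
```

```bash
python3 w.py w9 .543 -.017 8.4 0; python3 st.py h; python3 -c "
import cv2
im=cv2.imread('pics/w9_raw.png')[30:285,180:460]; cv2.imwrite('pics/w9z.png',cv2.resize(im,(658,600),interpolation=cv2.INTER_CUBIC))"
```

```text
17.65 [ 0.5551 -0.0878  0.2838] [-179.9   -0.    98. ]
r 0.0712 base ang 270.9 yaw 97.9 z 0.2835 F [-0.1 -1.3 -1.7] 17.7
```

View pics/w9.png

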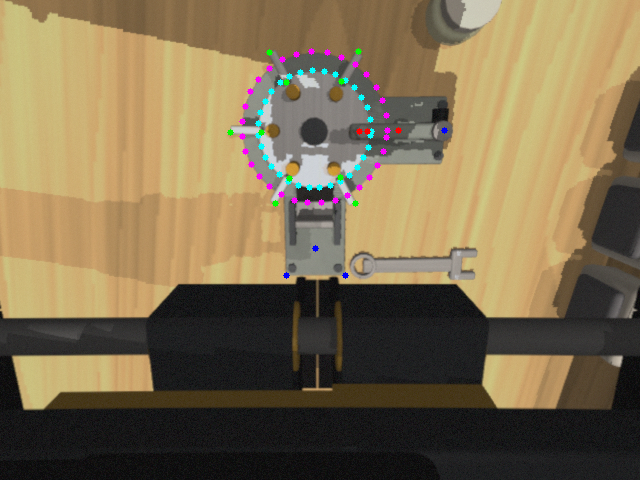

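View pics/w9z.png

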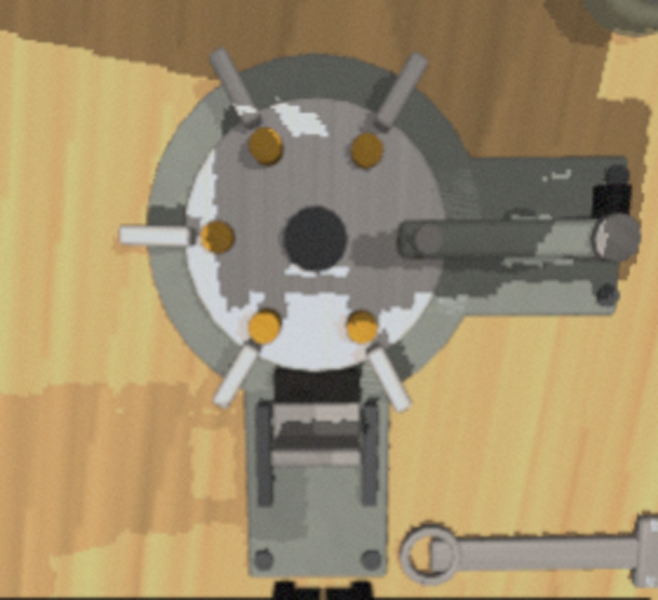

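View pics/scene_h.png

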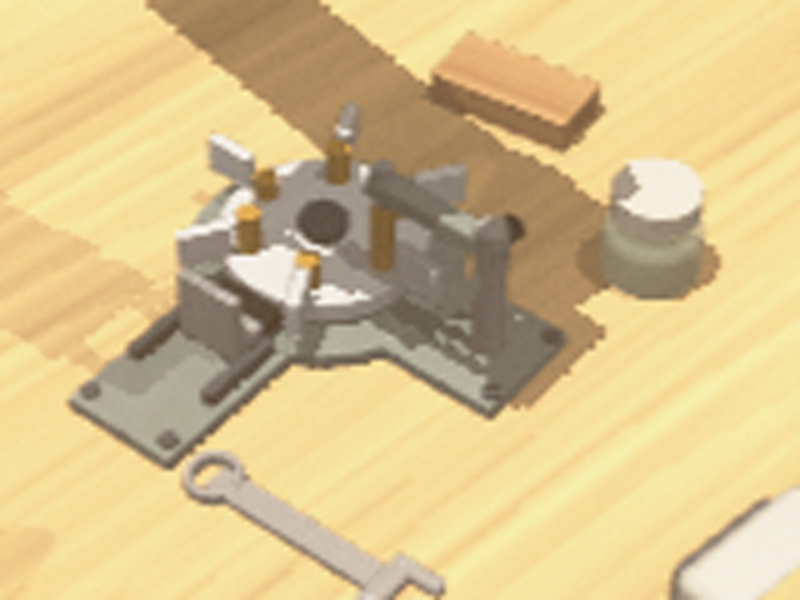

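View pics/side_h.png

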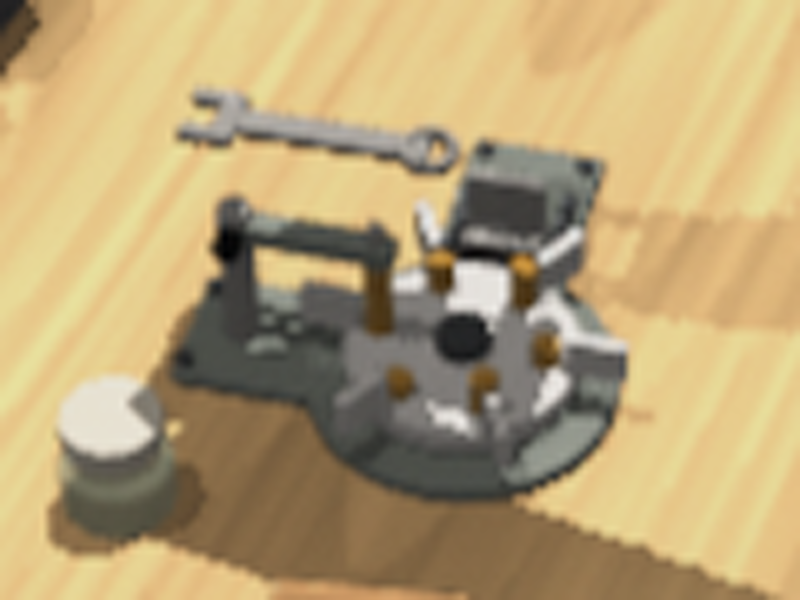

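In this view the opposite fin (v≈236), the hub and the column (v≈238) are in line, so the tall stop is under the rod. The plate's outer edge is at row ≈225.5, against 248 for fully out, which is about 22 mm of travel, and the shoe meets the disc. The offcut, jar and spanner look where they were. I'll hand it in.

```bash
python3 -c "
from cell import env,job
o=env.get_obs(); print(o['force'],o['joint_velocities'].round(3)); print(job.sign_off())"
```

```text
[-0.63692164 -0.10081908 -0.93862565] [-0.134 -0.113 -0.06  -0.119 -0.225 -0.016 -0.161]
the job is handed in; nothing more can be done
None
```

I turned the turret about 60° counter-clockwise by pushing one fin, so the tallest stop stands under the depth rod. I then pushed the brake plate in until it stopped. I backed out and lifted clear, and handed the job in at about 17.7 s of the 69 s; no verdict was reported.

**Turret:** a fit to the wrist picture before braking put it at −1.2°, about 0.9 mm at the stop against the 5 mm allowed. That fit was loose, with errors up to about 2 px. After braking, I judged from the picture that the opposite fin, hub and column were in line to within about 1°.

**Brake:** the plate stopped moving at TCP y = −0.1227 m while the force rose to about 10 N. The last wrist picture shows about 22 mm of travel, with the shoe at the disc rim.

**Bystanders:** the offcut, jar and spanner look unmoved in the last pictures. The frame, glue bottle, drill and clamp were outside those views and I did not check them again; the arm went nowhere near them at low height.

**What disagreed:**
- **Fingertip reach:** the tips are stated to be 25 mm ahead of the TCP, but all three cameras showed them level with it. My first push therefore passed over the fin without touching it. I went back, lowered the hand by what the pictures showed, and the second push worked.
- **Base position:** the fixed-camera and wrist estimates differed by about 2.5 mm and 0.5°.

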